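# Shake the small stir bars out of the draining basket, then tip the long ones into the dish

## Robot

A 6-joint arm with a two-finger parallel gripper is mounted at the origin on the work surface. World frame = base frame: x ahead of the robot, y to its left, z up, the work surface at z = 0. Lengths are in m, angles in rad, forces in N, time in s.
With the tool pointing down it reaches from about 0.275 to 0.85 m from the base axis. Payload 5.2 kg.
Tool frame: the origin (TCP) lies between the finger pads; the fingertips stand 8 mm ahead of it and the grasp point (between the pads) lies 11 mm behind it; z points along the fingers, y is the direction in which the jaws open and shut (so a half turn about z gives the same grasp; the last joint's range is limited). The gripper opens to 85 mm and grips with 20 to 120 N. Pads are 22 mm wide; open, the fingers measure 114 mm over their backs; the gripper's body (76 mm by 85 mm) begins 54 mm behind the grasp point. The pads swing forward as they close: fully open they stand 13 mm farther back than shut.
Start: joints at [-1.336, 0.259, 1.535, -0, 1.348, -0.203], TCP at [0.233, -0.498, 0.203] pointing down, gripper open.
Joint ranges: [-3.14, 3.14], [-0.91, 2.08], [0.19, 2.58], [-1.22, 4.36], [0.22, 2.71], [-3.12, 3.12]. Speed limits (rad/s): [2.57, 2.57, 3.14, 3.14, 3.14, 3.14].

## Interface

Orientations are given as a 3x3 rotation matrix whose columns are the frame's x, y, z axes.
In Python, from station import ctrl gives the robot as it stands. The module is installed in compiled form; this text tells all that it offers.
- The arm moves only by the tool step_arm, never from a script. Its argument "rows" is a list that holds one entry, the list of rows, each a list of 6 numbers: the shift along the tool's x, y, z as a fraction of full scale, then the turn, a rotation vector about the tool's x, y, z as a fraction of full scale. In form: [[[tx, ty, tz, wx, wy, wz], ...]]. A call has 1 to 20 rows; each row is the pose to reach, as a shift and turn from the pose measured when the call began, along the tool's axes at that moment, turning the shorter way round; what a row does not reach only later rows make up. Full scale, the value 1, is 0.3 m for a shift and 360 degrees for a turn. A row lasts 1/8 s, in which the tool goes at most 62.5 mm and 10.7 degrees, less where a joint would pass 70% of its speed; a pose out of reach is approached as far as the arm can. A call with a number of a shift or a turn outside -1 to 1 is refused whole. A call with a gripper value outside its range is refused whole. "grip" is the opening, from 0 (shut) to 1 (fully open), set as the call begins (left out, the last holds). The fingers move at their own pace and stop on an object; the grip force is fixed at half the most. Time passes only in rows, so rows that repeat a pose let the fingers close. It gives the time, the measured TCP pose, the force and the opening at its end, in the units of the state.
- ctrl.get_obs(): the state, without advancing time (a new reading comes with each control period).
- ctrl.capture(name): name is "scene" or "top" or "wrist"; returns a dict with "image" (384x512x3 uint8, blue, green, red), "fx", "fy", "cx", "cy" (pixels), "pose" (4x4, takes a point from camera to world coordinates); the wrist camera has in their place "hand_eye" (4x4, takes a point from camera to tool coordinates, whose origin is the TCP and whose axes are the flange's). Camera axes: x right, y up, looking along -z (the intrinsics and any distortion apply to the point x, -y, -z); pixel columns grow to the right and rows downward; lengths in m; the calibration is good to about 2 mm. A picture is of the moment at which its call begins: read the wrist's pose just before it. There is no depth.
- ctrl.finish_job(): hands the job in, once; it reports no verdict.
The state is a dict: "t": time; "joint_positions": joint angles; "joint_vel": joint speeds; "joint_efforts": joint torques, N m; "ee_pos": TCP position; "ee_rot": TCP orientation; "contact_force": force on the tool from outside, world axes, zero at the start; "ft_torque": the same for the moment, N m; "grip_width": opening from 0.0 (shut) to 1.0 (fully open).
Only numpy, scipy, OpenCV 4.12 (cv2) and the standard library are available. Lean on these libraries where they do the work, as an engineer would, in place of code of your own. Each camera call takes 0.05 s, during which the arm holds its last target.

## Task

The washed stir bars are draining in the steel basket in the brown tray: lift it (its bail is for carrying and shaking) and shake it over the tray until all the small green bars have dropped through the slots into the tray and only the long white ones are left in it. Set it gently down on the teal mat and let go, then take it anew (its blue tab is for tipping), tip the long bars into the dark dish, and set the empty basket gently back on its feet on the mat. Do not knock or push the beakers in the tray.

Things in the scene. Friction and masses are not known exactly. Their poses are not given: they have to be found in the camera images.
- basket: Stainless draining basket, open on top, about 0.4 kg empty. Origin: between its feet, level with their undersides; z up, -x towards the pouring lip, +x towards the blue grip tab. Side and rear walls 2.5 mm thick, 72 mm high, outside width 109 mm (y; 122 mm over the bail), rear wall at x +61. Feet 22 mm tall at x -50 and +54, y +-53.
- basket_floor (a point): Middle of the slotted floor of the basket, 27 mm above its origin; axes of the basket. Five slats 4 mm wide run along x with 14 mm gaps between them, from x -60 to +60 mm; inside width 104 mm.
- bail (a joint): Hinged bail (bucket handle) of the basket: 0 = upright, positive = leaning towards the pouring lip; range -0.1 to 1.0 rad. The stiff hinge keeps an empty bail where it is left, but gives way under the basket's weight: hung by the bail, the basket stays about level however the bail is turned, and cannot be tipped by it.
- bail_grip (a point): Middle of the black rubber grip of the bail: a flat-sided bar 70 mm long (along the basket's y), 14 mm thick (x) and 22 mm tall, 58 mm from the hinge line. Its axes are those of the bail.
- bail_pivot (a point): Middle of the bail's hinge line, which runs along the basket's y at x -8, 98 mm above the basket's origin; axes of the basket. The loaded basket's centre of mass lies near below it.
- tab_grip (a point): Grip point of the blue grip tab that rises from the rear wall, leaning outwards by 20 degrees from vertical (its top points to basket (sin 20, 0, cos 20)); plate 10 mm thick, 60 mm wide (y); it reaches 22 mm past this point and its foot is about 26 mm below it. Basket x +72, z +98 mm; axes of the basket.
- lip (a point): Middle of the edge of the pouring lip, basket x -112, z +57 mm; axes of the basket. From the floor's front end (x -60) a solid ramp of 30 degrees with side cheeks rises to it, 104 mm wide. Pieces slide out over the lip once the basket is tipped lip-down by some 50 to 65 degrees.
- tray: Copper-brown plastic tray, 260 (x) x 280 (y) mm outside, walls 5 mm thick and 35 mm high, floor 5 mm thick; fixed to the bench. Origin: centre of its underside. At the start the basket stands in its -y half; two beakers stand in the +y half.
- dish: Dark blue-grey rectangular dish, 190 (x) x 220 (y) mm outside, walls 5 mm thick and 45 mm high, floor 5 mm thick; fixed to the bench. Origin: centre of its underside.
- mat: Teal ribbed draining mat, 250 (x) x 170 (y) x 4 mm, fixed to the bench. Origin: centre of its underside.
- beaker_a: Glass beaker standing in the tray, 60 mm diameter, 80 mm tall, 90 g; origin: centre of its underside.
- beaker_b: The same as beaker_a.
- long0: Long white stir bar, PTFE-coated (slippery, friction about 0.12) cylindrical, 18 mm diameter, 75 mm long, 50 g. Origin: its middle; x along its length. Too thick for the slots.
- long1: Long white stir bar, PTFE-coated (slippery, friction about 0.12) cylindrical, 18 mm diameter, 75 mm long, 50 g. Origin: its middle; x along its length. Too thick for the slots.
- long2: Long white stir bar, PTFE-coated (slippery, friction about 0.12) cylindrical, 18 mm diameter, 75 mm long, 50 g. Origin: its middle; x along its length. Too thick for the slots.
- small0: Small green stir bar, PTFE-coated (slippery, friction about 0.12) cylindrical, 8 mm diameter, 22 mm long, 10 g. Origin: its middle; x along its length. Starts lying across a slot of the basket's floor; shaken sideways (along the basket's y) it slips through.
- small1: Small green stir bar, PTFE-coated (slippery, friction about 0.12) cylindrical, 8 mm diameter, 22 mm long, 10 g. Origin: its middle; x along its length. Starts lying across a slot of the basket's floor; shaken sideways (along the basket's y) it slips through.
- small2: Small green stir bar, PTFE-coated (slippery, friction about 0.12) cylindrical, 8 mm diameter, 22 mm long, 10 g. Origin: its middle; x along its length. Starts lying across a slot of the basket's floor; shaken sideways (along the basket's y) it slips through.
- small3: Small green stir bar, PTFE-coated (slippery, friction about 0.12) cylindrical, 8 mm diameter, 22 mm long, 10 g. Origin: its middle; x along its length. Starts lying across a slot of the basket's floor; shaken sideways (along the basket's y) it slips through.
- small4: Small green stir bar, PTFE-coated (slippery, friction about 0.12) cylindrical, 8 mm diameter, 22 mm long, 10 g. Origin: its middle; x along its length. Starts lying across a slot of the basket's floor; shaken sideways (along the basket's y) it slips through.
Things that resemble listed ones, but are neither listed nor needed, are in the scene too. Leave any purple look-alike of the basket alone.

How it is judged:
On the way, in this order (a step that is already met when the one before it is completed fails the run):
1. all five small bars lie on the tray's floor, all three long ones are still in the basket (x of small0 in the frame of tray between -0.13 and 0.13 m and y of small0 in the frame of tray between -0.14 and 0.14 m and z of small0 in the frame of tray between 0 and 0.026 m and x of small1 in the frame of tray between -0.13 and 0.13 m and y of small1 in the frame of tray between -0.14 and 0.14 m and z of small1 in the frame of tray between 0 and 0.026 m and x of small2 in the frame of tray between -0.13 and 0.13 m and y of small2 in the frame of tray between -0.14 and 0.14 m and z of small2 in the frame of tray between 0 and 0.026 m and x of small3 in the frame of tray between -0.13 and 0.13 m and y of small3 in the frame of tray between -0.14 and 0.14 m and z of small3 in the frame of tray between 0 and 0.026 m and x of small4 in the frame of tray between -0.13 and 0.13 m and y of small4 in the frame of tray between -0.14 and 0.14 m and z of small4 in the frame of tray between 0 and 0.026 m and x of long0 in the frame of basket between -0.112 and 0.064 m and y of long0 in the frame of basket between -0.055 and 0.055 m and z of long0 in the frame of basket between 0.018 and 0.095 m and x of long1 in the frame of basket between -0.112 and 0.064 m and y of long1 in the frame of basket between -0.055 and 0.055 m and z of long1 in the frame of basket between 0.018 and 0.095 m and x of long2 in the frame of basket between -0.112 and 0.064 m and y of long2 in the frame of basket between -0.055 and 0.055 m and z of long2 in the frame of basket between 0.018 and 0.095 m), for 0.2 s.
2. the basket stands on the mat, let go, with the long bars in it (x of basket in the frame of mat between -0.085 and 0.085 m and y of basket in the frame of mat between -0.05 and 0.05 m and z of basket in the frame of mat between 0.001 and 0.008 m and angle between basket's own z axis and vertical below 0.035 rad and linear speed of basket below 0.03 m/s and contact force between the fingers and basket below 0.2 N and x of long0 in the frame of basket between -0.112 and 0.064 m and y of long0 in the frame of basket between -0.055 and 0.055 m and z of long0 in the frame of basket between 0.018 and 0.095 m and x of long1 in the frame of basket between -0.112 and 0.064 m and y of long1 in the frame of basket between -0.055 and 0.055 m and z of long1 in the frame of basket between 0.018 and 0.095 m and x of long2 in the frame of basket between -0.112 and 0.064 m and y of long2 in the frame of basket between -0.055 and 0.055 m and z of long2 in the frame of basket between 0.018 and 0.095 m), for 0.3 s.
3. the three long bars are in the dish (x of long0 in the frame of dish between -0.095 and 0.095 m and y of long0 in the frame of dish between -0.11 and 0.11 m and z of long0 in the frame of dish between 0 and 0.045 m and x of long1 in the frame of dish between -0.095 and 0.095 m and y of long1 in the frame of dish between -0.11 and 0.11 m and z of long1 in the frame of dish between 0 and 0.045 m and x of long2 in the frame of dish between -0.095 and 0.095 m and y of long2 in the frame of dish between -0.11 and 0.11 m and z of long2 in the frame of dish between 0 and 0.045 m), for 0.2 s.
At the end, for the whole second after the job is handed in: All small green bars lie on the brown tray's floor and all long white bars in the dark dish, below the rims, at rest; the basket stands level (within 2 degrees) with its feet on the mat, its origin within 85 mm (x) and 50 mm (y) of the mat's centre, let go and at rest (all of step 3 and x of small0 in the frame of tray between -0.13 and 0.13 m and y of small0 in the frame of tray between -0.14 and 0.14 m and z of small0 in the frame of tray between 0 and 0.026 m and x of small1 in the frame of tray between -0.13 and 0.13 m and y of small1 in the frame of tray between -0.14 and 0.14 m and z of small1 in the frame of tray between 0 and 0.026 m and x of small2 in the frame of tray between -0.13 and 0.13 m and y of small2 in the frame of tray between -0.14 and 0.14 m and z of small2 in the frame of tray between 0 and 0.026 m and x of small3 in the frame of tray between -0.13 and 0.13 m and y of small3 in the frame of tray between -0.14 and 0.14 m and z of small3 in the frame of tray between 0 and 0.026 m and x of small4 in the frame of tray between -0.13 and 0.13 m and y of small4 in the frame of tray between -0.14 and 0.14 m and z of small4 in the frame of tray between 0 and 0.026 m and x of basket in the frame of mat between -0.085 and 0.085 m and y of basket in the frame of mat between -0.05 and 0.05 m and z of basket in the frame of mat between 0.001 and 0.008 m and angle between basket's own z axis and vertical below 0.035 rad and linear speed of basket below 0.03 m/s and contact force between the fingers and basket below 0.2 N and linear speed of each of long0, long1, long2, small0, small1, small2, small3, small4 below 0.05 m/s); the robot touches nothing.
It fails at once if a beaker in the tray is tipped by over 25 degrees or pushed more than 50 mm (angle between any of beaker_a, beaker_b's own z axis and vertical above 0.44 rad or distance of any of beaker_a, beaker_b from where it was at the start of the episode above 0.05 m).
It fails at once if the basket is dropped or banged onto the mat (over 80 N) (contact force between basket and mat above 80 N).
It also fails if it takes over 64 s, if anything falls off the work surface, if the arm or the gripper's body presses on something with over 40 N, if the wrist force passes 120 N, or if a joint passes its speed limit or range.

## Working session

There is one attempt and no reset: what is moved stays moved. The work goes in short steps, Python scripts to look and compute and a tool call to move; the robot and the scene stay as the last step left them, time stands still between calls to the robot, and variables do not carry over. Pictures are saved under pics/ and viewed, and the job is handed in when it is done.

Besides the shell and the picture viewer there is one more tool, called after ">>>" as name(argument=value, ...) on one line, values as JSON. step_arm: Moves the arm, as the interface text tells. Its arguments: {"type":"object","properties":{"rows":{"type":"array"},"grip":{"type":"number"}},"required":["rows"]}

```bash
mkdir -p pics; python3 - <<'E'
from station import ctrl
import cv2, numpy as np
o=ctrl.get_obs(); print({k:np.round(v,3).tolist() for k,v in o.items()})
for n in ["scene","top","wrist"]:
    c=ctrl.capture(n); cv2.imwrite(f"pics/{n}0.png",c["image"]); print(n,{k:np.round(v,4).tolist() for k,v in c.items() if k!="image"})
E
```

```text
{'t': 0.0, 'joint_positions': [-1.336, 0.259, 1.536, 0.0, 1.348, -0.203], 'joint_vel': [-0.001, 0.001, 0.001, -0.001, -0.0, -0.0], 'joint_efforts': [0.0, -44.602, -29.057, -0.0, 0.012, 0.0], 'ee_pos': [0.233, -0.498, 0.202], 'ee_rot': [[0.906, 0.424, -0.0], [0.424, -0.906, 0.002], [0.0, -0.002, -1.0]], 'contact_force': [-0.021, 0.367, 0.24], 'ft_torque': [-0.009, 0.03, 0.016], 'grip_width': 1.001}
scene {'fx': 394.8, 'fy': 394.8, 'cx': 256.2677, 'cy': 193.3791, 'pose': [[-0.7602, -0.3831, 0.5247, 0.9529], [0.6496, -0.4413, 0.6191, 0.6339], [-0.0056, 0.8115, 0.5843, 0.7096], [0.0, 0.0, 0.0, 1.0]]}
top {'fx': 470.2443, 'fy': 470.2443, 'cx': 260.4086, 'cy': 193.6076, 'pose': [[0.0222, 0.9943, -0.1048, 0.2991], [-0.9995, 0.0195, -0.0261, -0.0148], [-0.0239, 0.1053, 0.9942, 1.2766], [0.0, 0.0, 0.0, 1.0]]}
wrist {'fx': 338.2446, 'fy': 338.2446, 'cx': 250.5951, 'cy': 193.3507, 'hand_eye': [[0.0012, 0.9625, 0.2713, 0.0683], [1.0, -0.001, -0.0009, -0.0012], [-0.0006, 0.2713, -0.9625, -0.1709], [0.0, 0.0, 0.0, 1.0]]}
```

View pics/scene0.png

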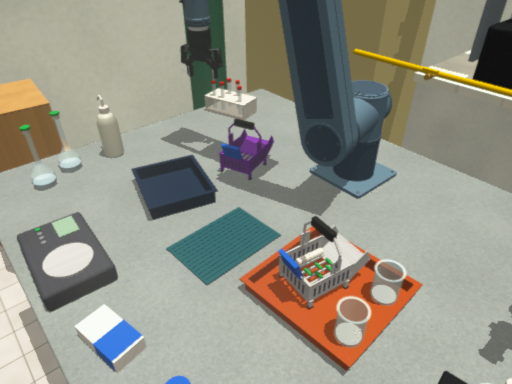

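View pics/top0.png

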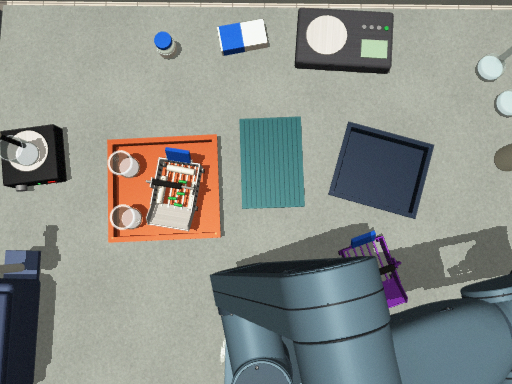

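View pics/wrist0.png

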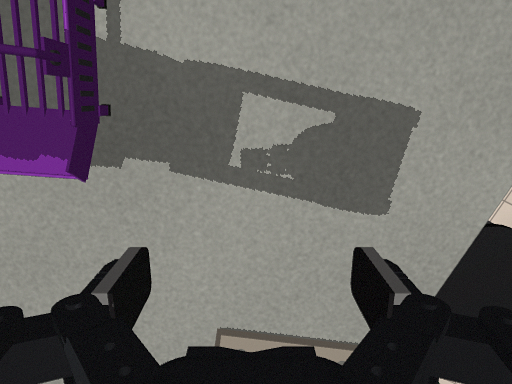

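```bash
cat > h.py <<'E'
import numpy as np, cv2
from station import ctrl
def cap(n,f=None):
    o=ctrl.get_obs(); c=ctrl.capture(n)
    if n=="wrist":
        T=np.eye(4);T[:3,:3]=o["ee_rot"];T[:3,3]=o["ee_pos"];c["pose"]=T@c["hand_eye"]
    if f: cv2.imwrite("pics/"+f,c["image"])
    return c
def ray(c,u,v):
    d=np.array([(u-c["cx"])/c["fx"],-(v-c["cy"])/c["fy"],-1.0]);P=np.array(c["pose"])
    return P[:3,3],P[:3,:3]@d
def onz(c,u,v,z):
    o,d=ray(c,u,v);return o+d*(z-o[2])/d[2]
def proj(c,p):
    P=np.array(c["pose"]);q=P[:3,:3].T@(np.array(p)-P[:3,3])
    return np.array([c["cx"]+c["fx"]*q[0]/-q[2],c["cy"]-c["fy"]*q[1]/-q[2]])
def tri(rays):
    A=np.zeros((3,3));b=np.zeros(3)
    for o,d in rays:
        d=d/np.linalg.norm(d);M=np.eye(3)-np.outer(d,d);A+=M;b+=M@o
    x=np.linalg.solve(A,b);return x,[np.linalg.norm(np.cross(x-o,d/np.linalg.norm(d))) for o,d in rays]
def crop(im,x0,x1,y0,y1,s,f): cv2.imwrite("pics/"+f,cv2.resize(im[y0:y1,x0:x1],None,fx=s,fy=s,interpolation=cv2.INTER_CUBIC))
E
python3 - <<'E'
from h import *
t=cap("top");s=cap("scene")
crop(t["image"],100,240,120,250,5.7,"t1.png")
crop(s["image"],240,430,205,360,4,"s1.png")
im=t["image"]
def mask(lo,hi,name,z):
    h=cv2.cvtColor(im,cv2.COLOR_BGR2HSV);m=cv2.inRange(h,lo,hi)
    cs=cv2.findContours(m,cv2.RETR_EXTERNAL,cv2.CHAIN_APPROX_SIMPLE)[0]
    for c in sorted(cs,key=cv2.contourArea)[-2:]:
        r=cv2.minAreaRect(cv2.convexHull(c));b=cv2.boxPoints(r)
        P=np.array([onz(t,u,v,z) for u,v in b])[:,:2]
        print(name,r,P.mean(0).round(4),"sides",[round(float(np.linalg.norm(P[i]-P[i-3])),4) for i in range(4)],P.round(3).tolist())
mask((2,150,80),(20,255,255),"tray",.035)
mask((80,100,50),(95,255,200),"mat",.004)
mask((100,40,20),(125,160,90),"dish",.045)
E
```

```text
tray ((110.5, 193.0), (5.0, 48.0), 0.0) [0.424  0.4192] sides [0.1293, 0.0136, 0.1293, 0.0134] [[0.359, 0.422], [0.488, 0.43], [0.489, 0.416], [0.36, 0.409]]
tray ((162.7308349609375, 187.92562866210938), (103.50918579101562, 110.93840026855469), 88.09085083007812) [0.4417 0.2797] sides [0.3014, 0.2782, 0.2943, 0.2797] [[0.573, 0.441], [0.588, 0.14], [0.311, 0.122], [0.295, 0.416]]
mat ((242.0, 205.0), (0.0, 0.0), 0.0) [0.401 0.068] sides [0.0, 0.0, 0.0, 0.0] [[0.401, 0.068], [0.401, 0.068], [0.401, 0.068], [0.401, 0.068]]
mat ((271.366943359375, 162.14251708984375), (89.42961120605469, 61.44624328613281), 88.02507019042969) [ 0.5217 -0.0093] sides [0.1701, 0.2479, 0.1666, 0.2486] [[0.641, 0.082], [0.65, -0.088], [0.402, -0.099], [0.393, 0.067]]
dish ((18.67664337158203, 316.9642639160156), (39.44506072998047, 133.03250122070312), 1.5481576919555664) [0.0972 0.6378] sides [0.3382, 0.1053, 0.3373, 0.1022] [[-0.072, 0.681], [0.266, 0.699], [0.266, 0.593], [-0.071, 0.578]]
dish ((380.9730529785156, 169.76536560058594), (89.81073760986328, 76.21632385253906), 15.255118370056152) [ 0.4991 -0.2981] sides [0.2048, 0.2357, 0.2029, 0.2321] [[0.429, -0.159], [0.628, -0.211], [0.567, -0.439], [0.372, -0.384]]
```

View pics/t1.png

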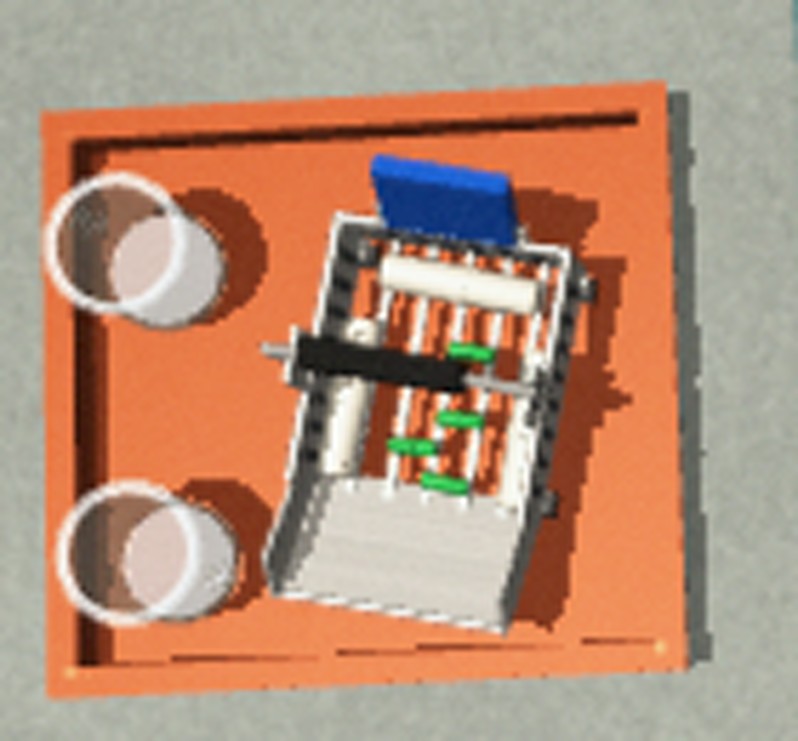

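View pics/s1.png

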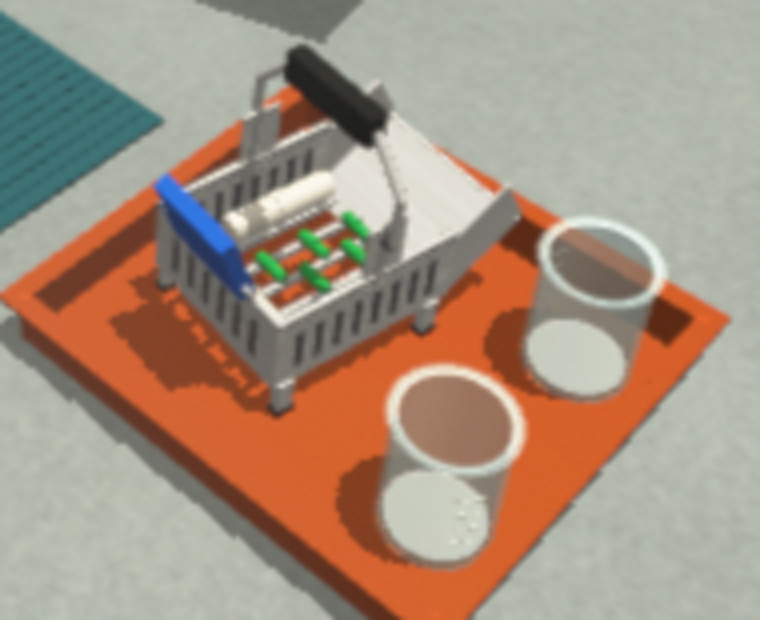

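```bash
python3 - <<'E'
from h import *
t=cap("top");s=cap("scene")
def blob(c,roi,f):
    x0,x1,y0,y1=roi;h=cv2.cvtColor(c["image"],cv2.COLOR_BGR2HSV);m=f(h).astype(np.uint8)*0
    m[y0:y1,x0:x1]=f(h)[y0:y1,x0:x1]
    k=cv2.findContours(m,cv2.RETR_EXTERNAL,cv2.CHAIN_APPROX_NONE)[0];k=max(k,key=cv2.contourArea)
    M=cv2.moments(k);r=cv2.minAreaRect(k);return (M["m10"]/M["m00"],M["m01"]/M["m00"]),r,cv2.boxPoints(r)
black=lambda h:cv2.inRange(h,(0,0,0),(180,255,55))
blue=lambda h:cv2.inRange(h,(105,120,60),(125,255,255))
for n,f,rt,rs in [("bail",black,(150,185,176,192),(305,345,212,245)),("tab",blue,(160,200,140,166),(275,305,245,285))]:
    a=blob(t,rt,f);b=blob(s,rs,f);print(n,a,b)
    print(tri([ray(t,*a[0]),ray(s,*b[0])]))
# hand clicks (crop coords)
T=lambda u,v:ray(t,100+u/5.7,120+v/5.7)
S=lambda u,v:ray(s,240+u/4,205+v/4)
Tz=lambda u,v,z:onz(t,100+u/5.7,120+v/5.7,z).round(4)
print("rear-left corner",tri([T(338,215),S(282,322)]))   # +y rear corner top
print("lip +y end top",tri([T(268,565),S(512,190)]))
print("lip z.062",Tz(280,592,.062),Tz(503,628,.062))
print("rear wall corners z.077",Tz(338,215,.077),Tz(580,250,.077))
print("beakers",Tz(118,243,.085),Tz(128,553,.085),Tz(165,270,.006),Tz(180,560,.006))
E
```

```text
bail ((165.74578469520102, 183.54604409857328), ((166.58921813964844, 183.3159942626953), (29.791122436523438, 6.337619781494141), 7.4314093589782715), array([[151.40892, 184.53162],
       [152.22862, 178.24722],
       [181.76952, 182.10037],
       [180.94981, 188.38477]], dtype=float32)) ((323.2413793103448, 229.04844006568143), ((322.6300964355469, 228.8308563232422), (28.473491668701172, 9.206632614135742), 37.5685920715332), array([[308.539  , 223.79926],
       [314.1524 , 216.50186],
       [336.7212 , 233.86246],
       [331.1078 , 241.15985]], dtype=float32))
(array([0.43655268, 0.24273568, 0.16027017]), [np.float64(8.26918993929022e-06), np.float64(8.26918993923074e-06)])
tab ((177.64313725490197, 154.7941176470588), ((177.28379821777344, 154.79730224609375), (26.468236923217773, 12.001126289367676), 9.462322235107422), array([[163.24326, 158.54054],
       [165.21622, 146.70271],
       [191.32434, 151.05406],
       [189.35138, 162.89189]], dtype=float32)) ((290.31188118811883, 262.84570957095707), ((290.4668884277344, 262.6298828125), (34.2658576965332, 8.77087116241455), 48.01278305053711), array([[275.74588, 252.8288 ],
       [282.26523, 246.96136],
       [305.1879 , 272.43097],
       [298.66855, 278.2984 ]], dtype=float32))
(array([0.51747999, 0.22904039, 0.10320603]), [np.float64(0.00046486895851219665), np.float64(0.0004648689585122335)])
rear-left corner (array([0.51293995, 0.28342814, 0.07626961]), [np.float64(0.001995186628332381), np.float64(0.0019951866283323973)])
lip +y end top (array([0.35208104, 0.30620621, 0.08480009]), [np.float64(0.002482879606607054), np.float64(0.002482879606607107)])
lip z.062 [0.3424 0.3042 0.062 ] [0.3283 0.2016 0.062 ]
rear wall corners z.077 [0.5141 0.2817 0.077 ] [0.5    0.1704 0.077 ]
beakers [0.498  0.3795 0.085 ] [0.3576 0.3675 0.085 ] [0.4985 0.3821 0.006 ] [0.3587 0.3676 0.006 ]
```

```bash
cat >> h.py <<'E'
from scipy.spatial.transform import Rotation as Ro
def Rt(yx,yy,tilt=0):
    """tool y along horizontal (yx,yy); tilt>0: tool top leans towards +y by tilt deg"""
    y=np.array([yx,yy,0.]);y/=np.linalg.norm(y);c,s=np.cos(np.radians(tilt)),np.sin(np.radians(tilt))
    up=np.array([0,0,1.]);z=-(c*up+s*y);yt=c*y-s*up
    return np.stack([np.cross(yt,z),yt,z],1)
def rel(wps):
    o=ctrl.get_obs();p=np.array(o["ee_pos"]);R=np.array(o["ee_rot"]);lp,lR=p,R
    for q,Q in wps:
        q=np.array(q,float)
        t=R.T@(q-p)/.3;w=Ro.from_matrix(R.T@Q).as_rotvec()/(2*np.pi)
        n=max(np.linalg.norm(q-lp)/.0625,np.degrees(np.linalg.norm(Ro.from_matrix(lR.T@Q).as_rotvec()))/10.7)
        print("to",q.round(3),"row",np.round(np.r_[t,w],4).tolist(),"min rows %.1f"%n);lp,lR=q,Q
E
python3 - <<'E'
from h import *
Q=Rt(.9917,-.129)
R=ctrl.get_obs()["ee_rot"]
rel([([.233,-.498,.3],R),([.38,0,.3],Q),([.44,.238,.3],Q),([.438,.2395,.25],Q)])
E
```

```text
to [ 0.233 -0.498  0.3  ] row [-0.0004, -0.0003, -0.3247, 0.0, 0.0, 0.0] min rows 1.6
to [0.38 0.   0.3 ] row [1.1471, -1.296, -0.324, -0.0001, -0.0001, -0.1597] min rows 8.3
to [0.44  0.238 0.3  ] row [1.6646, -1.9297, -0.3236, -0.0001, -0.0001, -0.1597] min rows 3.9
to [0.438 0.24  0.25 ] row [1.6607, -1.937, -0.157, -0.0001, -0.0001, -0.1597] min rows 0.8
```

>>> step_arm(rows=[[[0, 0, -0.17, 0, 0, 0], [0, 0, -0.33, 0, 0, 0], [0.2, -0.16, -0.33, 0, 0, -0.02], [0.35, -0.3, -0.33, 0, 0, -0.04], [0.5, -0.45, -0.33, 0, 0, -0.06], [0.65, -0.6, -0.33, 0, 0, -0.08], [0.75, -0.75, -0.33, 0, 0, -0.1], [0.85, -0.9, -0.33, 0, 0, -0.12], [0.9, -0.98, -0.33, 0, 0, -0.14], [0.9, -0.98, -0.33, 0, 0, -0.16]]], grip=1)

```text
t: 1.6
ee_pos: [0.3531, -0.1151, 0.3021]
ee_rot: [[0.119, 0.993, 0.001], [0.993, -0.119, 0.0], [0.0, 0.001, -1.0]]
contact_force: [0.4, 0.4, -0.6]
grip_width: 1.001
```

```bash
python3 - <<'E'
from h import *
Q=Rt(.9917,-.129)
rel([([.42,.13,.3],Q),([.438,.2395,.26],Q)])
E
```

```text
to [0.42 0.13 0.3 ] row [0.8377, 0.1239, 0.0075, 0.0002, -0.0001, 0.0015] min rows 4.1
to [0.438 0.24  0.26 ] row [1.2072, 0.1398, 0.141, 0.0002, -0.0001, 0.0015] min rows 1.9
```

>>> step_arm(rows=[[[0.2, 0.03, 0, 0, 0, 0], [0.4, 0.06, 0, 0, 0, 0], [0.6, 0.08, 0, 0, 0, 0], [0.8, 0.1, 0, 0, 0, 0], [0.95, 0.13, 0.02, 0, 0, 0.001], [1.0, 0.14, 0.08, 0, 0, 0.001], [1.0, 0.14, 0.1, 0, 0, 0.001]]])

```text
t: 2.48
ee_pos: [0.4299, 0.1786, 0.2711]
ee_rot: [[0.123, 0.992, -0.001], [0.992, -0.123, -0.0], [-0.0, -0.001, -1.0]]
contact_force: [-0.1, -0.6, 0.2]
grip_width: 0.999
```

```bash
python3 - <<'E'
from h import *
w=cap("wrist","w1.png");t=cap("top","t2.png")
Q=Rt(.9917,-.129)
print(proj(w,[.438,.2395,.161]),proj(w,[.4366,.2427,.172]),proj(w,[.5175,.229,.103]))
rel([([.438,.2395,.26],Q),([.438,.2395,.15],Q)])
E
```

```text
[252.5023812  108.23810951] [250.26640921 104.65449995] [334.78872039 107.20994267]
to [0.438 0.24  0.26 ] row [0.2092, 0.0005, 0.0389, -0.0001, 0.0001, 0.0006] min rows 1.0
to [0.438 0.24  0.15 ] row [0.2094, 0.0008, 0.4055, -0.0001, 0.0001, 0.0006] min rows 1.8
```

View pics/w1.png

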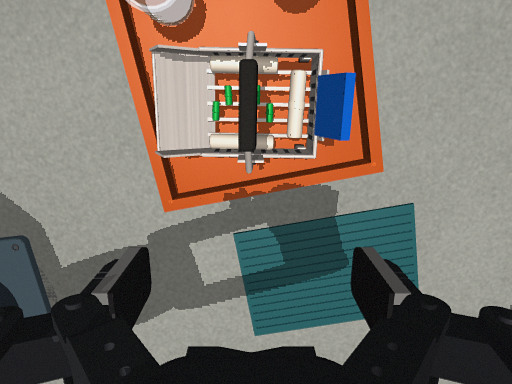

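>>> step_arm(rows=[[[0.1, -0.006, 0.04, 0, 0, 0.001], [0.21, -0.006, 0.04, 0, 0, 0.001], [0.21, -0.006, 0.2, 0, 0, 0.001], [0.215, -0.006, 0.3, 0, 0, 0.001], [0.215, -0.006, 0.37, 0, 0, 0.001], [0.215, -0.006, 0.405, 0, 0, 0.001], [0.215, -0.006, 0.405, 0, 0, 0.001]]])

```text
t: 3.45
ee_pos: [0.4364, 0.2407, 0.1504]
ee_rot: [[0.133, 0.991, -0.001], [0.991, -0.133, -0.001], [-0.001, -0.001, -1.0]]
contact_force: [-0.3, 0.9, -0.1]
grip_width: 0.996
```

>>> step_arm(rows=[[[0, 0, 0, 0, 0, 0], [0, 0, 0, 0, 0, 0], [0, 0, 0, 0, 0, 0], [0, 0, 0, 0, 0, 0], [0, 0, 0, 0, 0, 0], [0, 0, 0, 0, 0, 0]]], grip=0)

```text
t: 4.2
ee_pos: [0.4363, 0.2407, 0.1504]
ee_rot: [[0.133, 0.991, -0.001], [0.991, -0.133, -0.001], [-0.001, -0.001, -1.0]]
contact_force: [0.2, 0.4, 0.7]
grip_width: 0.004
```

```bash
python3 - <<'E'
from h import *
w=cap("wrist","w2.png")
s=cap("scene");crop(s["image"],200,430,150,360,2.8,"s2.png")
E
```

```text
(no output)
```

View pics/s2.png

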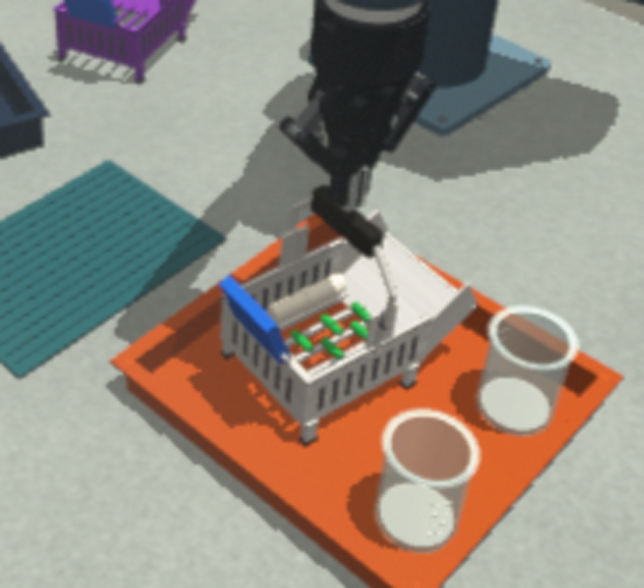

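View pics/w2.png

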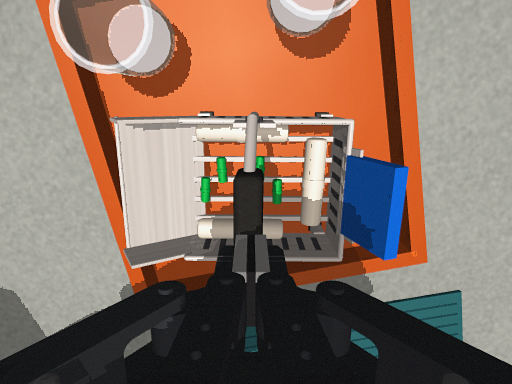

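```bash
python3 - <<'E'
from h import *
w=cap("wrist");s=cap("scene");t=cap("top")
crop(s["image"],290,370,195,260,8,"s3.png")
crop(t["image"],100,240,120,250,5.5,"t3.png")
o=ctrl.get_obs();p=np.array(o["ee_pos"])
x=np.array([.13,.99,0])
for z in(.142,.15,.161,.172): print(z,[proj(w,np.r_[(p+x*k)[:2],z]).round(0).tolist() for k in(-.035,0,.035)],proj(s,np.r_[p[:2],z]))
E
```

```text
0.142 [[252.0, 281.0], [252.0, 226.0], [252.0, 165.0]] [321.77806559 235.01006958]
0.15 [[252.0, 288.0], [252.0, 231.0], [252.0, 168.0]] [322.12083846 232.19532026]
0.161 [[252.0, 299.0], [252.0, 239.0], [252.0, 172.0]] [322.59841778 228.27358034]
0.172 [[252.0, 311.0], [252.0, 248.0], [252.0, 177.0]] [323.08340669 224.29099502]
```

View pics/s3.png

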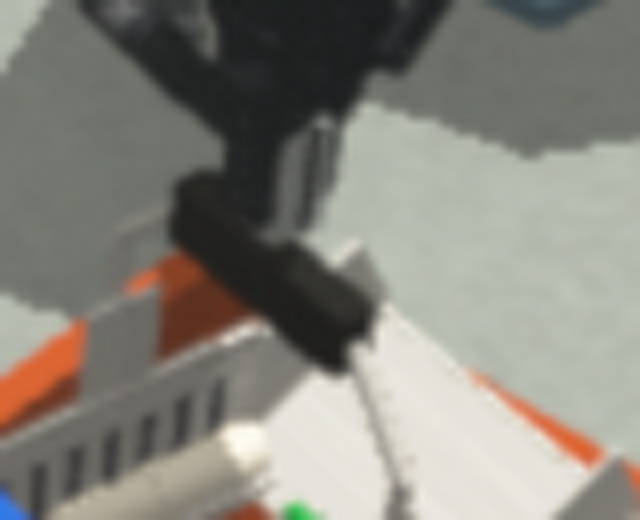

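View pics/t3.png

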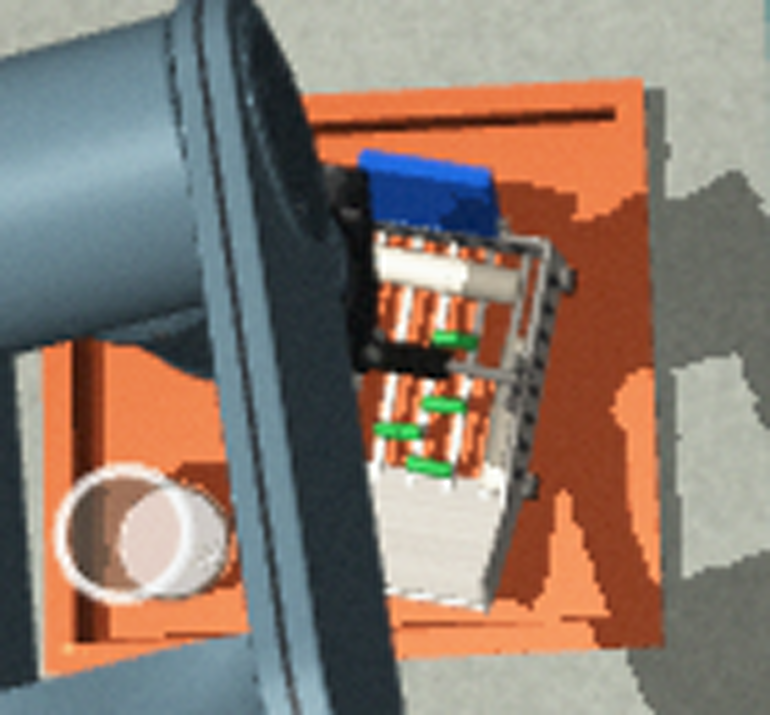

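```bash
python3 - <<'E'
import cv2
from h import crop
crop(cv2.imread("pics/w2.png"),190,310,150,300,5,"w2c.png")
E
```

```text
(no output)
```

View pics/w2c.png

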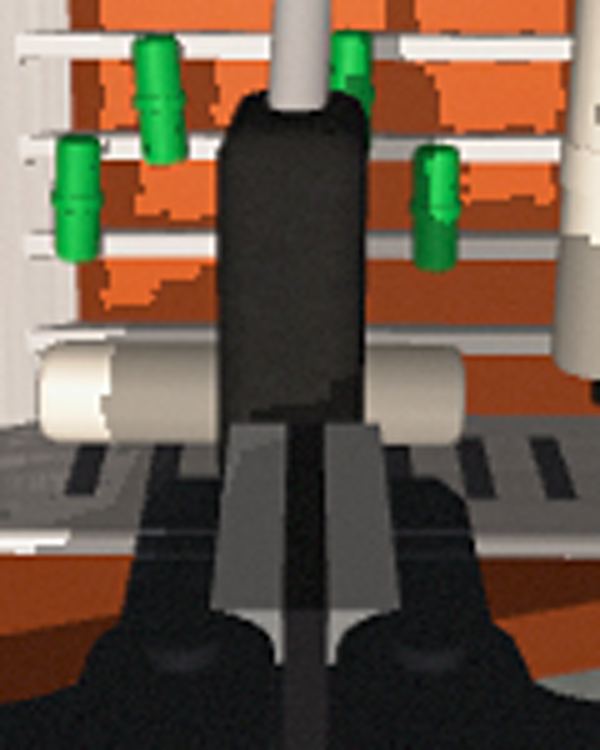

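>>> step_arm(rows=[[[0, 0, 0, 0, 0, 0], [0, 0, 0, 0, 0, 0], [0, 0, 0, 0, 0, 0], [0, 0, 0, 0, 0, 0]]], grip=1)

```text
t: 4.95
ee_pos: [0.4364, 0.2407, 0.1504]
ee_rot: [[0.133, 0.991, -0.001], [0.991, -0.133, -0.001], [-0.001, -0.001, -1.0]]
contact_force: [0.7, 0.7, -0.9]
grip_width: 0.845
```

```bash
python3 - <<'E'
from h import *
w=cap("wrist","w4.png");s=cap("scene")
crop(s["image"],290,370,195,260,8,"s4.png")
E
```

```text
(no output)
```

View pics/w4.png

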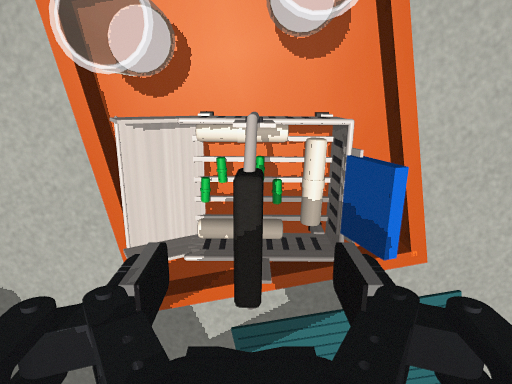

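View pics/s4.png

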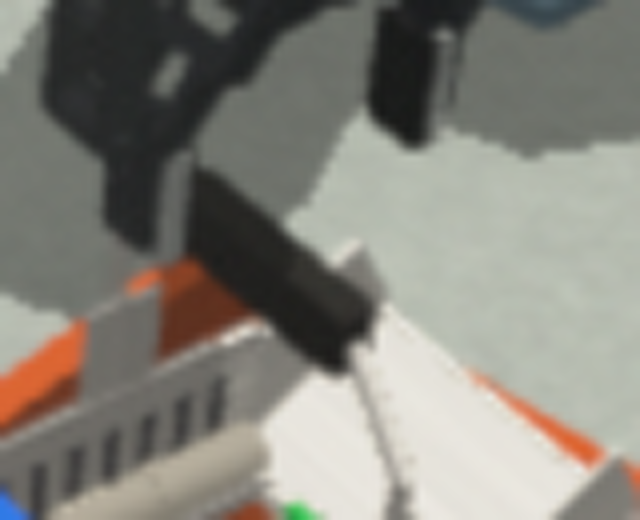

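>>> step_arm(rows=[[[0, 0, 0.03, 0, 0, 0], [0, 0, 0.06, 0, 0, 0], [0, 0, 0.09, 0, 0, 0], [0, 0, 0.09, 0, 0, 0]]])

```text
t: 5.55
ee_pos: [0.4356, 0.2404, 0.1222]
ee_rot: [[0.133, 0.991, -0.003], [0.991, -0.133, -0.001], [-0.002, -0.003, -1.0]]
contact_force: [-1.0, -0.9, 0.2]
grip_width: 0.999
```

```bash
python3 - <<'E'
from h import *
w=cap("wrist","w5.png");s=cap("scene")
crop(s["image"],290,370,195,260,8,"s5.png")
E
```

```text
(no output)
```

View pics/s5.png

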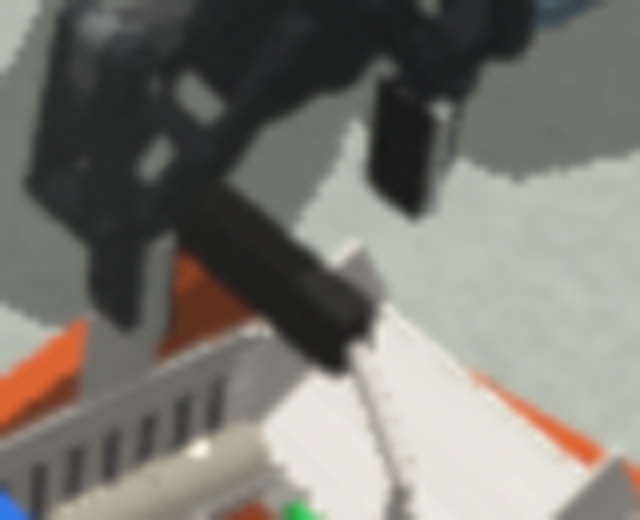

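View pics/w5.png

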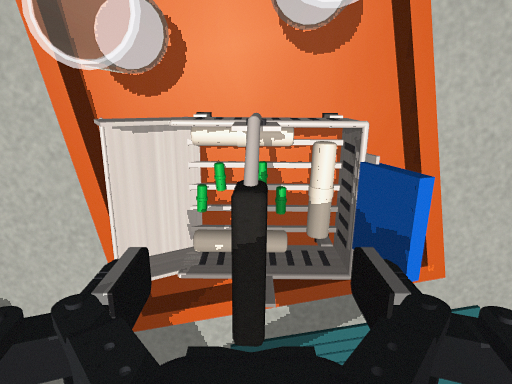

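```bash
python3 - <<'E'
from h import *
w=cap("wrist");s=cap("scene")
for a,b in [((307,234),(365,248)),((310,232),(353,248)),((342,222),(138,248))]:
    x,e=tri([ray(s,*a),ray(w,*b)]);o=ctrl.get_obs();print(x.round(4),np.round(e,4),(np.array(o["ee_rot"]).T@(x-o["ee_pos"])).round(4))
E
```

```text
[0.4834 0.2427 0.1701] [0.0035 0.0035] [ 0.0081  0.0461 -0.0465]
[0.4776 0.2452 0.1739] [0.0035 0.0035] [ 0.0098  0.04   -0.0503]
[0.3885 0.254  0.1603] [0.0003 0.0003] [ 0.0067 -0.0495 -0.0366]
```

>>> step_arm(rows=[[[0, 0, 0.025, 0, 0, 0], [0, 0, 0.025, 0, 0, 0]]])

```text
t: 6.0
ee_pos: [0.4361, 0.2406, 0.1155]
ee_rot: [[0.133, 0.991, -0.001], [0.991, -0.133, -0.001], [-0.001, -0.001, -1.0]]
contact_force: [-0.3, 0.2, -0.2]
grip_width: 1.001
```

>>> step_arm(rows=[[[0, 0, 0, 0, 0, 0], [0, 0, 0, 0, 0, 0], [0, 0, 0, 0, 0, 0], [0, 0, 0, 0, 0, 0], [0, 0, 0, 0, 0, 0], [0, 0, 0, 0, 0, 0]]], grip=0)

```text
t: 6.75
ee_pos: [0.4368, 0.2407, 0.1158]
ee_rot: [[0.133, 0.991, -0.0], [0.991, -0.133, -0.001], [-0.001, -0.0, -1.0]]
contact_force: [1.7, 0.1, 0.8]
grip_width: 0.152
```

```bash
python3 - <<'E'
from h import *
w=cap("wrist","w6.png");s=cap("scene")
crop(s["image"],290,370,195,260,8,"s6.png")
E
```

```text
(no output)
```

View pics/w6.png

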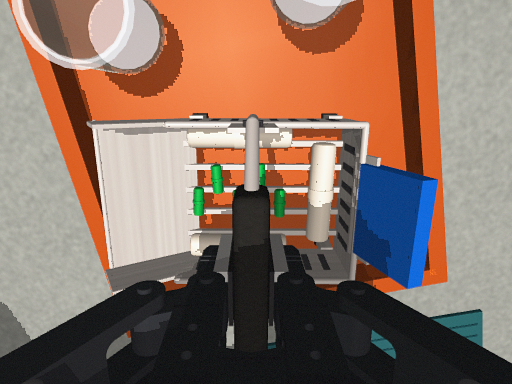

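View pics/s6.png

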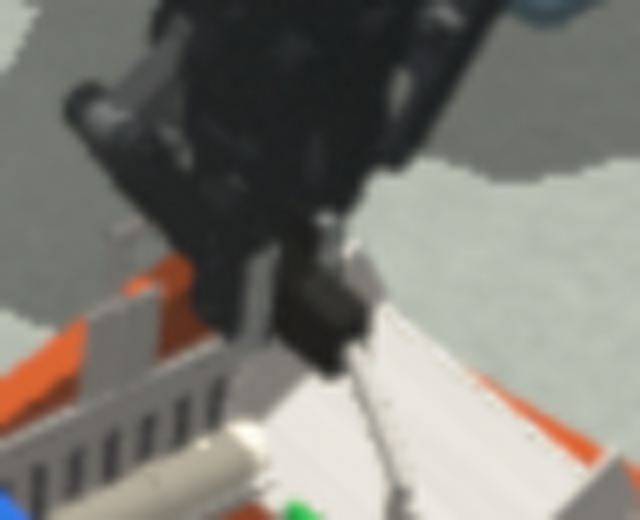

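>>> step_arm(rows=[[[0, 0, -0.02, 0, 0, 0], [0, 0, -0.05, 0, 0, 0], [0, 0, -0.08, 0, 0, 0], [-0.02, 0, -0.12, 0, 0, 0], [-0.05, 0, -0.12, 0, 0, 0], [-0.05, 0, -0.12, 0, 0, 0]]])

```text
t: 7.6
ee_pos: [0.4344, 0.225, 0.1518]
ee_rot: [[0.134, 0.991, -0.001], [0.991, -0.134, -0.001], [-0.001, -0.001, -1.0]]
contact_force: [-0.2, -0.3, -6.5]
grip_width: 0.157
```

```bash
python3 - <<'E'
from h import *
w=cap("wrist","w7.png");s=cap("scene")
crop(s["image"],230,430,190,350,4,"s7.png")
E
```

```text
(no output)
```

View pics/s7.png

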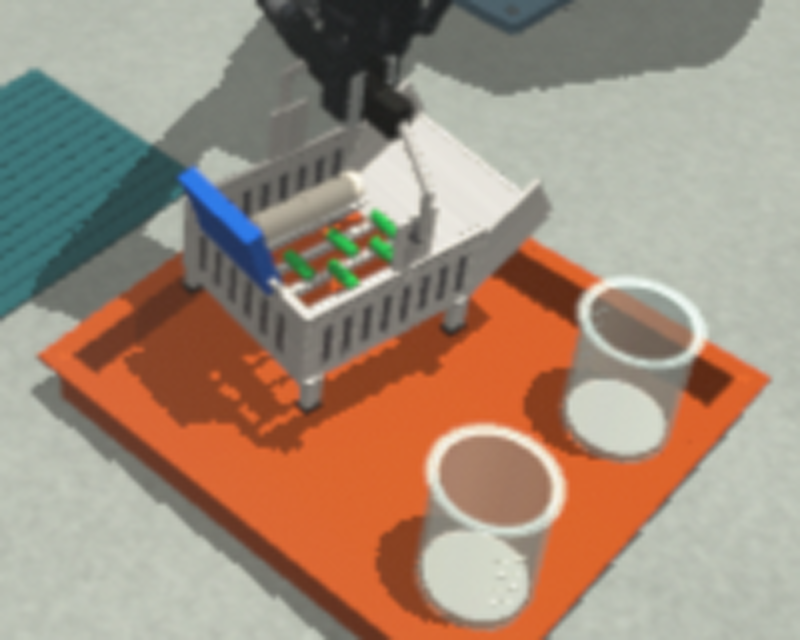

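View pics/w7.png

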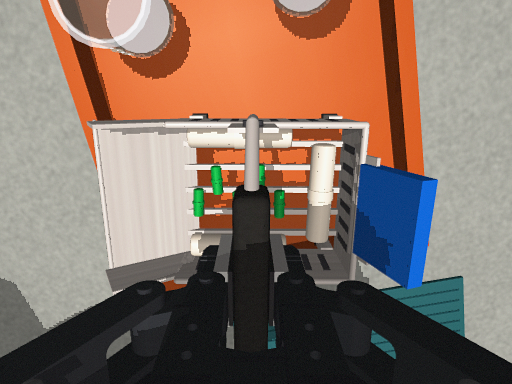

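>>> step_arm(rows=[[[0.05, 0, 0, 0, 0, 0], [-0.06, 0, 0, 0, 0, 0], [0.06, 0, 0, 0, 0, 0], [-0.06, 0, 0, 0, 0, 0], [0.06, 0, 0, 0, 0, 0], [-0.06, 0, 0, 0, 0, 0], [0.06, 0, 0, 0, 0, 0], [-0.06, 0, 0, 0, 0, 0], [0, 0, 0, 0, 0, 0], [0, 0, 0, 0, 0, 0], [0, 0, 0, 0, 0, 0]]])

```text
t: 9.07
ee_pos: [0.4343, 0.226, 0.1514]
ee_rot: [[0.132, 0.991, -0.001], [0.991, -0.132, -0.001], [-0.001, -0.001, -1.0]]
contact_force: [0.7, -0.0, -6.5]
grip_width: 0.15
```

```bash
python3 - <<'E'
from h import *
w=cap("wrist","w8.png");s=cap("scene")
crop(s["image"],230,430,190,350,4,"s8.png")
E
```

```text
(no output)
```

View pics/s8.png

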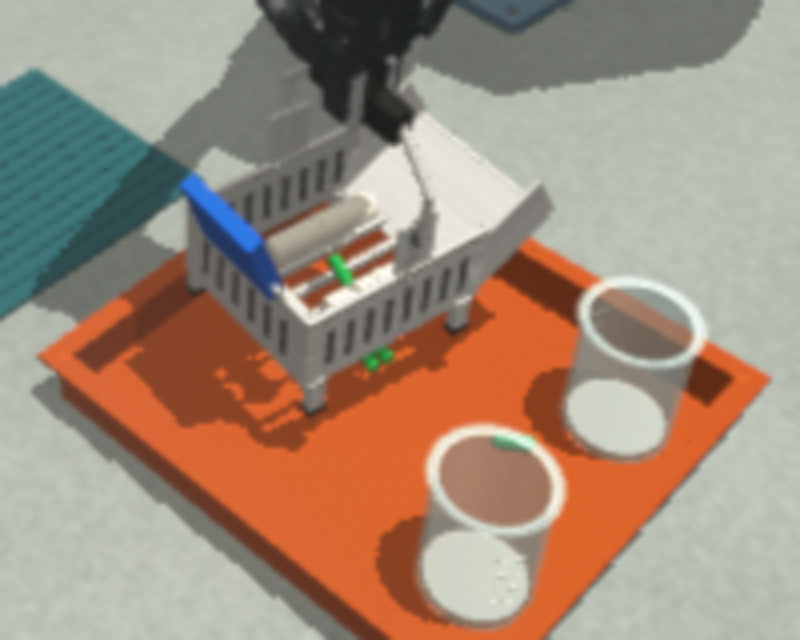

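View pics/w8.png

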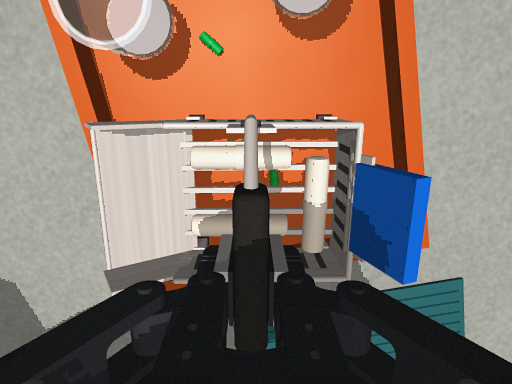

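>>> step_arm(rows=[[[0.06, 0, 0, 0, 0, 0], [-0.06, 0, 0, 0, 0, 0], [0.06, 0, 0, 0, 0, 0], [-0.06, 0, 0, 0, 0, 0], [0.06, 0, 0, 0, 0, 0], [-0.06, 0, 0, 0, 0, 0], [0.06, 0, 0, 0, 0, 0], [-0.06, 0, 0, 0, 0, 0], [0, 0, 0, 0, 0, 0], [0, 0, 0, 0, 0, 0], [0, 0, 0, 0, 0, 0]]])

```text
t: 10.55
ee_pos: [0.4343, 0.226, 0.1514]
ee_rot: [[0.132, 0.991, -0.001], [0.991, -0.132, -0.001], [-0.001, -0.001, -1.0]]
contact_force: [0.0, -0.2, -6.4]
grip_width: 0.149
```

```bash
python3 - <<'E'
from h import *
w=cap("wrist","w9.png");s=cap("scene")
crop(s["image"],230,430,190,350,4,"s9.png")
E
```

```text
(no output)
```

View pics/s9.png

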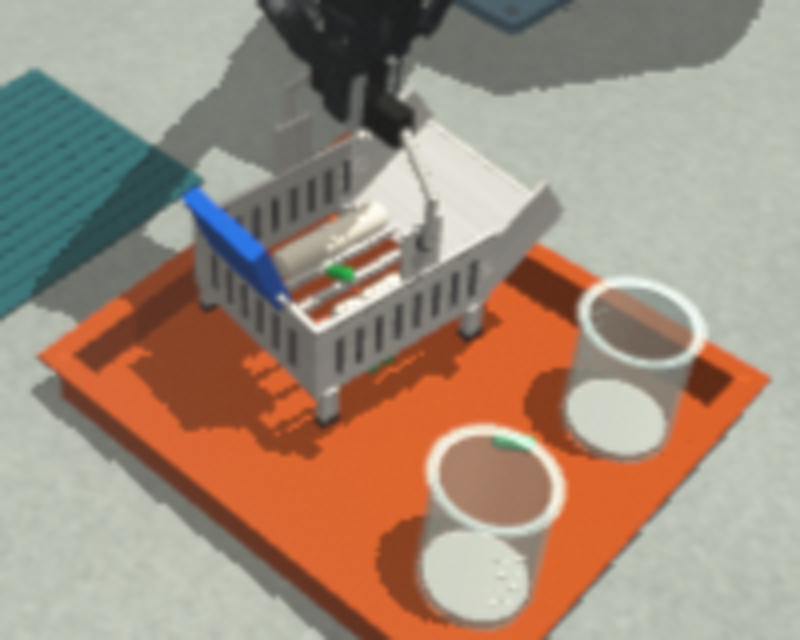

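View pics/w9.png

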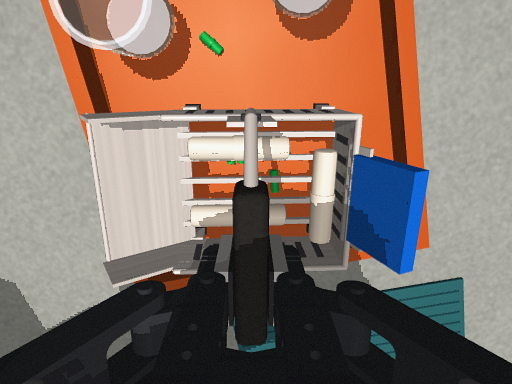

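>>> step_arm(rows=[[[0.05, 0, 0, 0, 0, 0], [-0.1, 0, 0, 0, 0, 0], [0.05, 0, 0, 0, 0, 0], [-0.1, 0, 0, 0, 0, 0], [0.05, 0, 0, 0, 0, 0], [-0.1, 0, 0, 0, 0, 0], [0.05, 0, 0, 0, 0, 0], [-0.1, 0, 0, 0, 0, 0], [-0.03, 0, 0, 0, 0, 0], [-0.03, 0, 0, 0, 0, 0], [-0.03, 0, 0, 0, 0, 0]]])

```text
t: 12.02
ee_pos: [0.433, 0.2172, 0.1514]
ee_rot: [[0.132, 0.991, -0.001], [0.991, -0.132, -0.001], [-0.001, -0.001, -1.0]]
contact_force: [-0.3, 0.1, -5.8]
grip_width: 0.149
```

```bash
python3 - <<'E'
from h import *
w=cap("wrist","w10.png");s=cap("scene")
crop(s["image"],230,430,190,350,4,"s10.png")
E
```

```text
(no output)
```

View pics/s10.png

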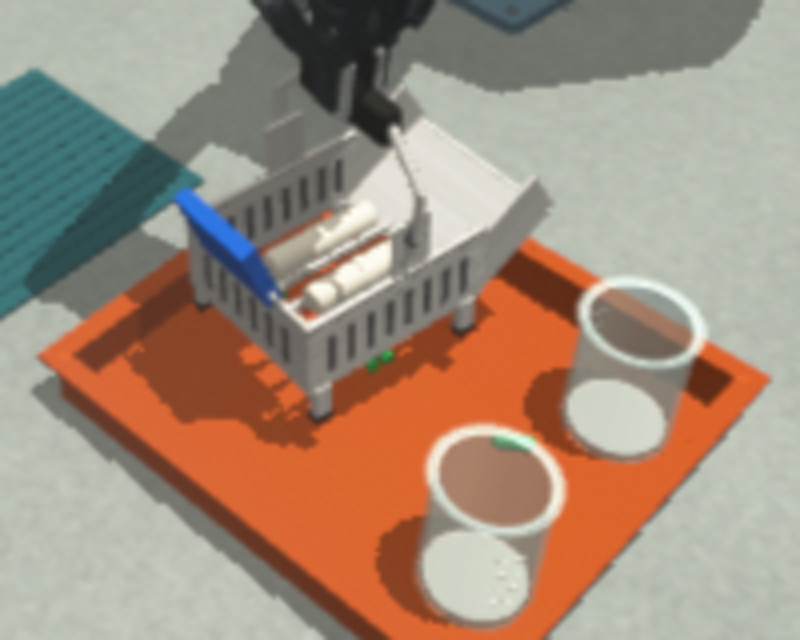

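View pics/w10.png

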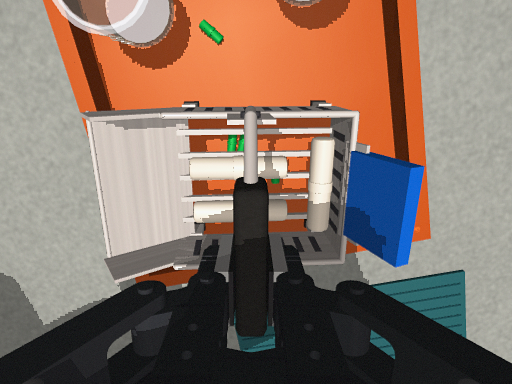

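```bash
python3 - <<'E'
from h import *
w=cv2.imread("pics/w10.png");crop(w,180,340,100,250,5,"w10c.png")
E
```

```text
(no output)
```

View pics/w10c.png

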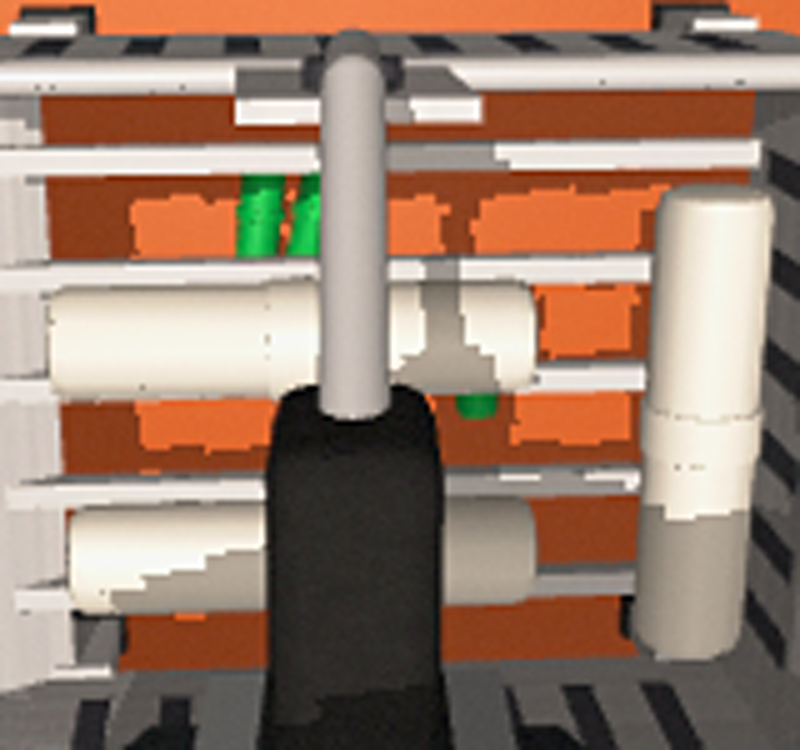

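>>> step_arm(rows=[[[0.07, 0, 0, 0, 0, 0], [-0.07, 0, 0, 0, 0, 0], [0.07, 0, 0, 0, 0, 0], [-0.07, 0, 0, 0, 0, 0], [0.07, 0, 0, 0, 0, 0], [-0.07, 0, 0, 0, 0, 0], [0.07, 0, 0, 0, 0, 0], [-0.07, 0, 0, 0, 0, 0], [0, 0, 0, 0, 0, 0], [0, 0, 0, 0, 0, 0], [0, 0, 0, 0, 0, 0]]])

```text
t: 13.5
ee_pos: [0.4329, 0.2166, 0.1514]
ee_rot: [[0.132, 0.991, -0.002], [0.991, -0.132, -0.002], [-0.002, -0.001, -1.0]]
contact_force: [0.6, -0.5, -5.5]
grip_width: 0.145
```

```bash
python3 - <<'E'
from h import *
w=cap("wrist");s=cap("scene")
a=cv2.resize(w["image"][90:270,150:350],None,fx=2.2,fy=2.2);b=cv2.resize(s["image"][200:340,230:380],None,fx=2.2,fy=2.2)
H=max(a.shape[0],b.shape[0]);im=np.zeros((H,a.shape[1]+b.shape[1],3),np.uint8);im[:a.shape[0],:a.shape[1]]=a;im[:b.shape[0],a.shape[1]:]=b
cv2.imwrite("pics/c11.png",im)
E
```

```text
(no output)
```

View pics/c11.png

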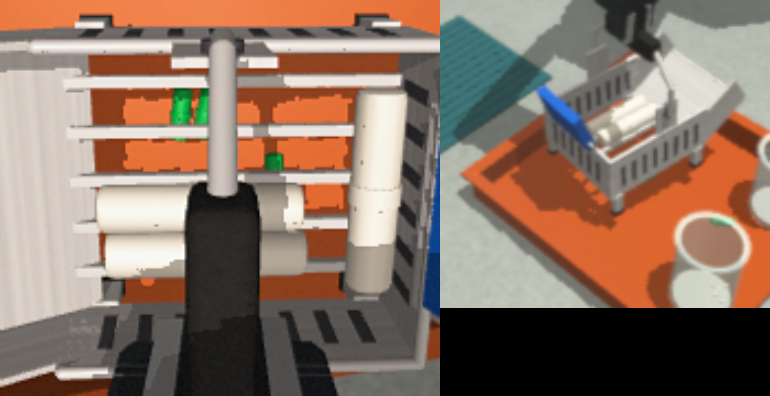

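>>> step_arm(rows=[[[0, 0, -0.05, 0, 0, 0], [0, 0, -0.12, 0, 0, 0], [0, 0, -0.2, 0, 0, 0], [0, 0, -0.2, 0, 0, 0], [0, 0, -0.2, 0, 0, 0]]])

```text
t: 14.22
ee_pos: [0.4325, 0.2165, 0.211]
ee_rot: [[0.132, 0.991, -0.002], [0.991, -0.132, -0.002], [-0.002, -0.002, -1.0]]
contact_force: [-0.1, -0.8, -4.9]
grip_width: 0.143
```

```bash
python3 - <<'E'
from h import *
w=cap("wrist");s=cap("scene");t=cap("top","t12.png")
a=cv2.resize(w["image"][20:270,140:360],None,fx=1.8,fy=1.8);b=cv2.resize(s["image"][180:340,230:430],None,fx=2,fy=2)
H=max(a.shape[0],b.shape[0]);im=np.zeros((H,a.shape[1]+b.shape[1],3),np.uint8);im[:a.shape[0],:a.shape[1]]=a;im[:b.shape[0],a.shape[1]:]=b
cv2.imwrite("pics/c12.png",im)
E
```

```text
(no output)
```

View pics/c12.png

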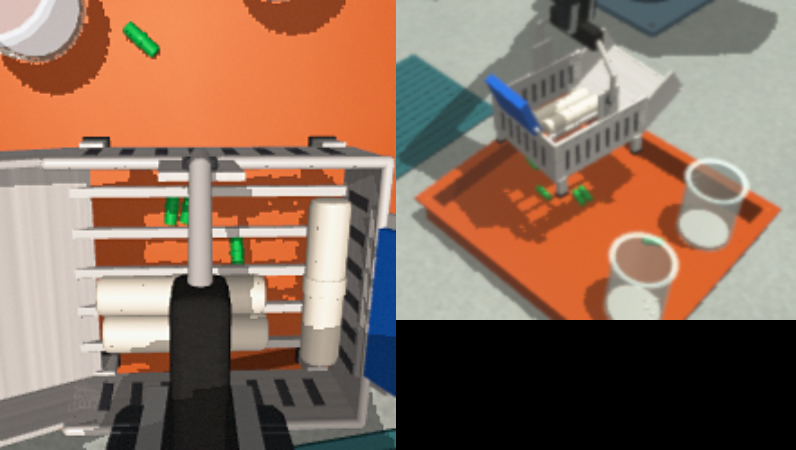

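View pics/t12.png

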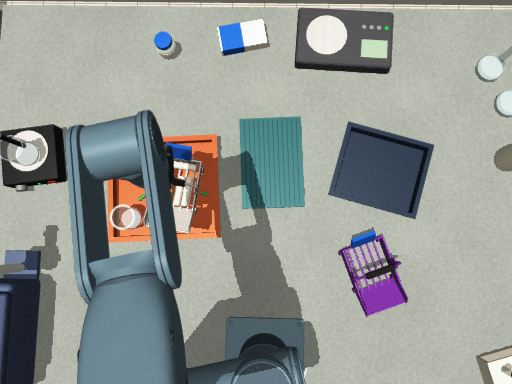

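```bash
python3 - <<'E'
from h import *
s=cap("scene");t=cap("top")
crop(s["image"],270,380,215,315,7,"s13.png")
for n,c in(("s",s),("t",t)):
    h=cv2.cvtColor(c["image"],cv2.COLOR_BGR2HSV);m=cv2.inRange(h,(50,110,50),(80,255,255))
    N,l,st,ce=cv2.connectedComponentsWithStats(m)
    for i in range(1,N):
        if st[i,4]>3: print(n,ce[i].round(1),st[i,4],onz(c,*ce[i],.009).round(3))
E
```

```text
s [ 53.4 112.7] 35 [ 0.595 -1.124  0.009]
s [ 24.5 127.2] 44 [ 0.728 -1.058  0.009]
s [ 37.1 229.2] 15 [ 0.88  -0.371  0.009]
s [303.1 275.5] 20 [0.455 0.215 0.009]
s [322.6 277.1] 45 [0.425 0.249 0.009]
t [385.9  28. ] 20 [ 0.906 -0.322  0.009]
t [ 38.5 183.3] 6 [0.449 0.629 0.009]
t [173.5 191.5] 4 [0.434 0.255 0.009]
t [203.7 193. ] 17 [0.431 0.173 0.009]
t [141.2 197.2] 19 [0.417 0.343 0.009]
```

View pics/s13.png

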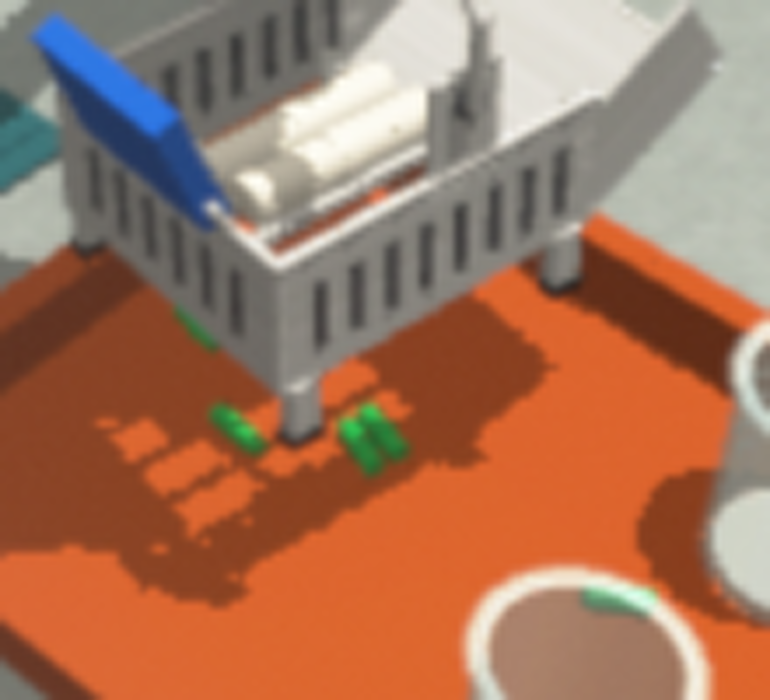

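```bash
python3 - <<'E'
from h import *
R=np.array(ctrl.get_obs()["ee_rot"])
Q=Rt(.9917,-.129)
rel([([.515,-.010,.211],Q),([.515,-.010,.13],Q)])
E
```

```text
to [ 0.515 -0.01   0.211] row [-0.7123, 0.3726, -0.0012, -0.0005, 0.0003, -0.0005] min rows 3.9
to [ 0.515 -0.01   0.13 ] row [-0.7117, 0.3734, 0.2688, -0.0005, 0.0003, -0.0005] min rows 1.3
```

>>> step_arm(rows=[[[-0.03, 0.015, 0, 0, 0, 0], [-0.1, 0.05, 0, 0, 0, 0], [-0.19, 0.1, 0, 0, 0, 0], [-0.29, 0.15, 0, 0, 0, 0], [-0.39, 0.2, 0, 0, 0, 0], [-0.49, 0.25, 0, 0, 0, 0], [-0.58, 0.3, 0, 0, 0, 0], [-0.65, 0.34, 0, 0, 0, 0], [-0.69, 0.36, 0.03, 0, 0, 0], [-0.71, 0.37, 0.08, 0, 0, 0], [-0.71, 0.37, 0.15, 0, 0, 0], [-0.71, 0.37, 0.21, 0, 0, 0], [-0.71, 0.37, 0.25, 0, 0, 0], [-0.71, 0.37, 0.27, 0, 0, 0], [-0.71, 0.37, 0.27, 0, 0, 0]]])

```text
t: 16.35
ee_pos: [0.5152, -0.0079, 0.1326]
ee_rot: [[0.131, 0.991, 0.001], [0.991, -0.131, -0.001], [-0.001, 0.001, -1.0]]
contact_force: [-4.7, 5.0, 16.8]
grip_width: 0.144
```

```bash
python3 - <<'E'
from h import *
w=cap("wrist","w14.png");s=cap("scene")
crop(s["image"],140,340,150,310,4,"s14.png")
E
```

```text
(no output)
```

View pics/s14.png

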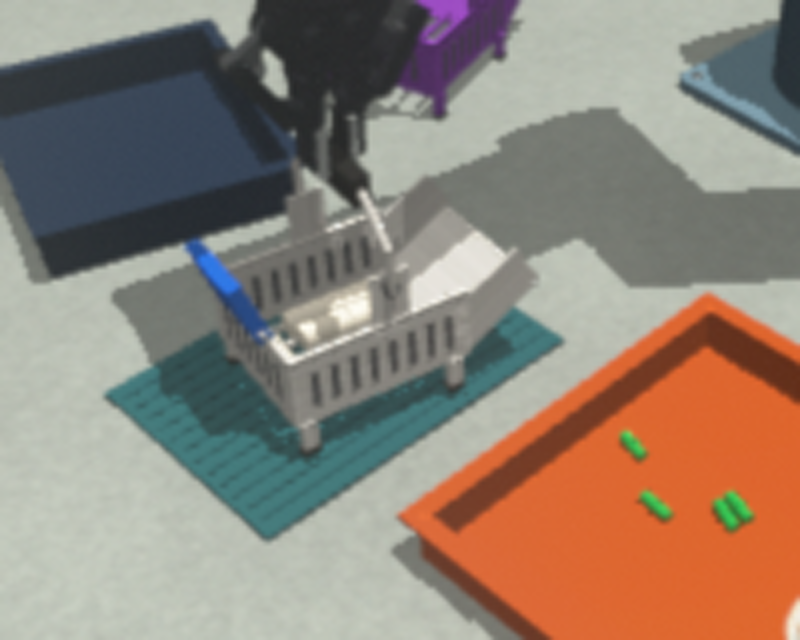

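View pics/w14.png

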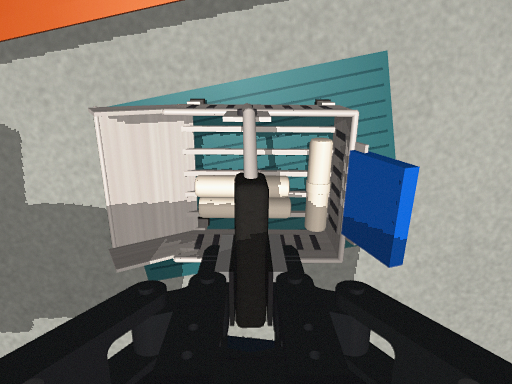

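>>> step_arm(rows=[[[0, 0, -0.008, 0, 0, 0], [0, 0, -0.008, 0, 0, 0]]])

```text
t: 16.7
ee_pos: [0.5152, -0.0077, 0.135]
ee_rot: [[0.131, 0.991, 0.001], [0.991, -0.131, -0.001], [-0.001, 0.001, -1.0]]
contact_force: [-0.2, 0.8, -5.8]
grip_width: 0.146
```

```bash
python3 - <<'E'
from h import *
t=cap("top")
crop(t["image"],190,330,90,230,5,"t15.png")
s=cap("scene")
crop(s["image"],180,290,180,280,7,"s15.png")
E
```

```text
(no output)
```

View pics/s15.png

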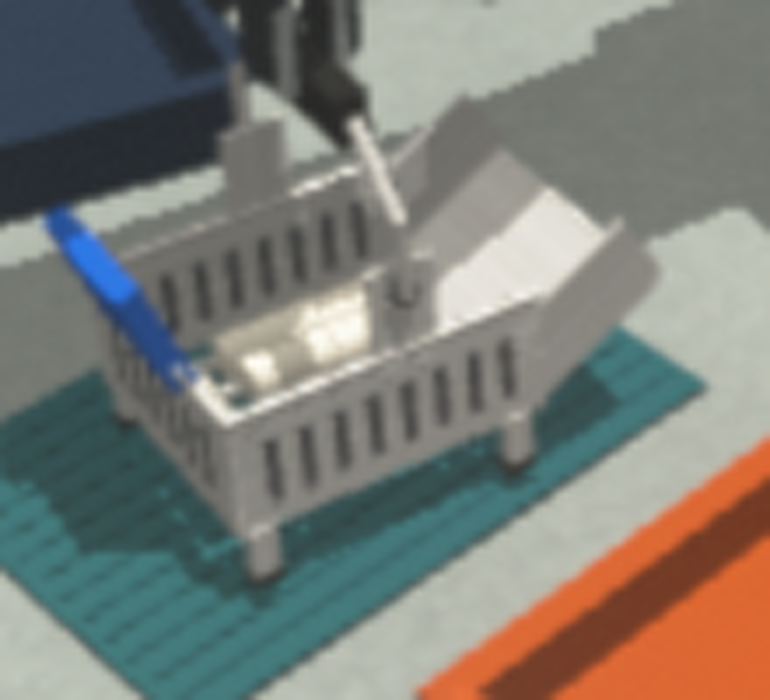

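View pics/t15.png

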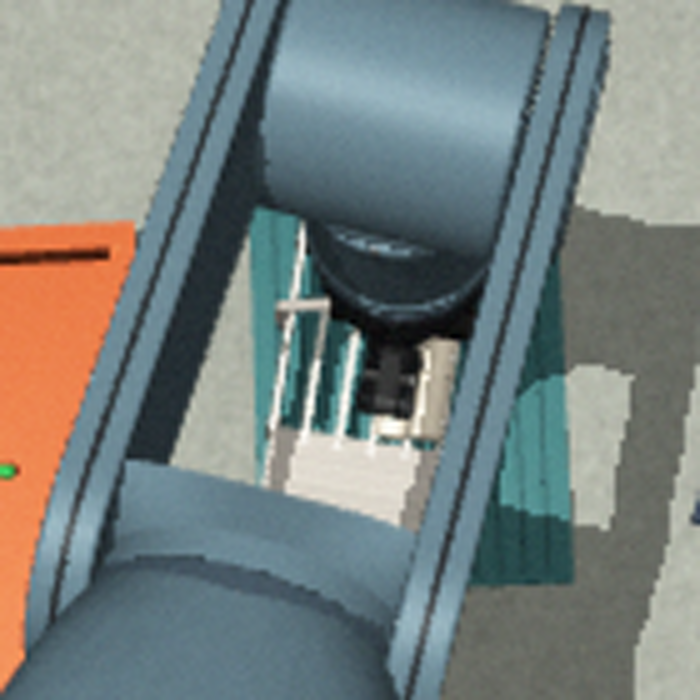

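```bash
python3 - <<'E'
from h import *
s=cap("scene")
a,b,c=(217.9,262),(253.6,247),(197.9,240)
for z in(.004,.008):
    A=onz(s,*a,z);print(A.round(4))
    for z2 in (.004,.008,.012,.016,.02,.024,.03):
        C=onz(s,*c,z2);B=onz(s,*b,z2);print(z2,C.round(4),round(np.linalg.norm(C-A),4),B.round(4),round(np.linalg.norm(B-A),4))
E
```

```text
[0.5789 0.0445 0.004 ]
0.004 [ 0.5716 -0.0547  0.004 ] 0.0995 [0.4779 0.0614 0.004 ] 0.1024
0.008 [ 0.5738 -0.0508  0.008 ] 0.0955 [0.4806 0.0646 0.008 ] 0.1004
0.012 [ 0.576  -0.0469  0.012 ] 0.0918 [0.4833 0.0679 0.012 ] 0.0987
0.016 [ 0.5781 -0.043   0.016 ] 0.0883 [0.486  0.0711 0.016 ] 0.0974
0.02 [ 0.5803 -0.0391  0.02  ] 0.0851 [0.4887 0.0744 0.02  ] 0.0964
0.024 [ 0.5824 -0.0352  0.024 ] 0.0822 [0.4914 0.0776 0.024 ] 0.0957
0.03 [ 0.5857 -0.0294  0.03  ] 0.0786 [0.4954 0.0825 0.03  ] 0.0953
[0.581  0.0478 0.008 ]
0.004 [ 0.5716 -0.0547  0.004 ] 0.1031 [0.4779 0.0614 0.004 ] 0.104
0.008 [ 0.5738 -0.0508  0.008 ] 0.0989 [0.4806 0.0646 0.008 ] 0.1018
0.012 [ 0.576  -0.0469  0.012 ] 0.095 [0.4833 0.0679 0.012 ] 0.0998
0.016 [ 0.5781 -0.043   0.016 ] 0.0912 [0.486  0.0711 0.016 ] 0.0981
0.02 [ 0.5803 -0.0391  0.02  ] 0.0878 [0.4887 0.0744 0.02  ] 0.0968
0.024 [ 0.5824 -0.0352  0.024 ] 0.0846 [0.4914 0.0776 0.024 ] 0.0958
0.03 [ 0.5857 -0.0294  0.03  ] 0.0804 [0.4954 0.0825 0.03  ] 0.0949
```

>>> step_arm(rows=[[[0, 0, 0.004, 0, 0, 0], [0, 0, 0.005, 0, 0, 0]]])

```text
t: 17.1
ee_pos: [0.515, -0.0076, 0.1334]
ee_rot: [[0.131, 0.991, 0.0], [0.991, -0.131, -0.0], [-0.0, 0.0, -1.0]]
contact_force: [-2.7, 2.5, 4.1]
grip_width: 0.141
```

>>> step_arm(rows=[[[0, 0, 0, 0, 0, 0], [0, 0, 0, 0, 0, 0], [0, 0, 0, 0, 0, 0], [0, 0, 0, 0, 0, 0], [0, 0, -0.05, 0, 0, 0], [0, 0, -0.15, 0, 0, 0], [0, 0, -0.3, 0, 0, 0], [0, 0, -0.3, 0, 0, 0], [0, 0, -0.3, 0, 0, 0]]], grip=1)

```text
t: 18.23
ee_pos: [0.5149, -0.0076, 0.2237]
ee_rot: [[0.131, 0.991, 0.001], [0.991, -0.131, -0.0], [-0.0, 0.001, -1.0]]
contact_force: [0.1, -0.1, -0.5]
grip_width: 1.005
```

```bash
python3 - <<'E'
from h import *
w=cap("wrist","w16.png");s=cap("scene","s16f.png");t=cap("top","t16.png")
crop(s["image"],140,340,150,310,4,"s16.png")
E
```

```text
(no output)
```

View pics/s16.png

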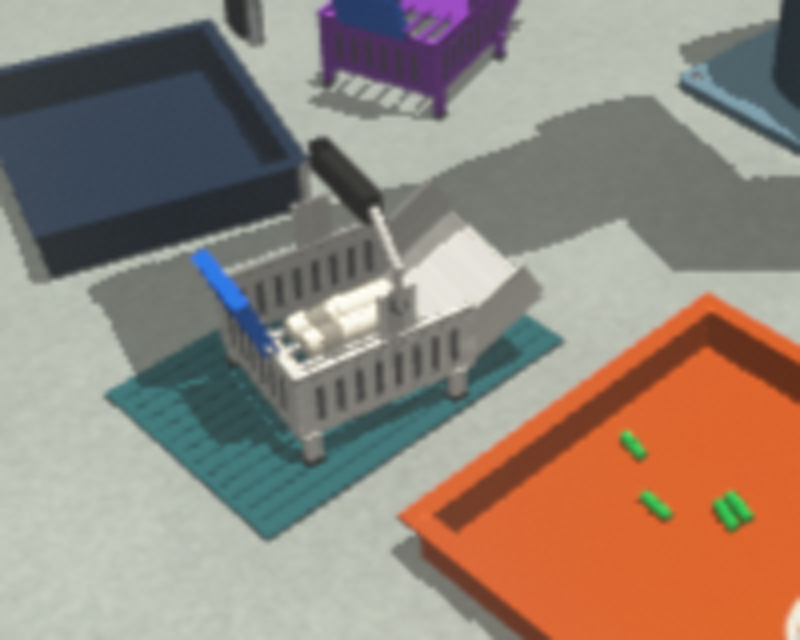

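View pics/w16.png

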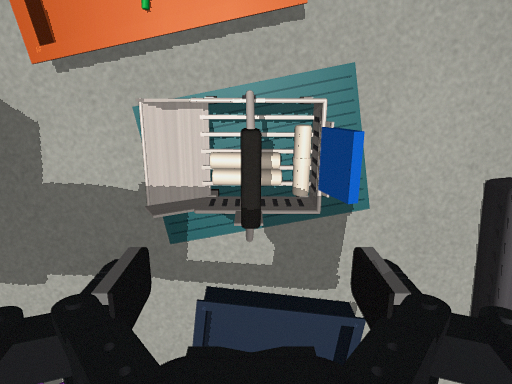

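```bash
python3 - <<'E'
from h import *
w=cap("wrist");s=cap("scene");t=cap("top")
def blob(c,roi):
    x0,x1,y0,y1=roi;h=cv2.cvtColor(c["image"],cv2.COLOR_BGR2HSV);m0=cv2.inRange(h,(105,130,60),(125,255,255));m=m0*0
    m[y0:y1,x0:x1]=m0[y0:y1,x0:x1]
    k=max(cv2.findContours(m,cv2.RETR_EXTERNAL,cv2.CHAIN_APPROX_NONE)[0],key=cv2.contourArea)
    M=cv2.moments(k);return (M["m10"]/M["m00"],M["m01"]/M["m00"]),cv2.boxPoints(cv2.minAreaRect(k)).round(1).tolist()
a=blob(w,(310,375,110,215));b=blob(s,(180,215,205,245));print(a,b)
print(tri([ray(w,*a[0]),ray(s,*b[0])]))
# wall/lip corners wrist
for z,px in((.061,[(142,102),(148,211)]),(.078,[(326,100),(321,212)])):
    P=[onz(w,*p,z) for p in px];print(z,[p.round(4).tolist() for p in P],"mid",np.mean(P,0).round(4),round(np.linalg.norm(P[0]-P[1]),4))
E
python3 - <<'E'
import cv2
from sys import path
path.insert(0,'.')
E
python3 -c "
from h import *
crop(cv2.imread('pics/w16.png'),130,380,80,250,3.1,'w16c.png')"
```

```text
((342.36809206683023, 163.5677649258091), [[316.1000061035156, 200.89999389648438], [323.20001220703125, 126.30000305175781], [366.20001220703125, 130.39999389648438], [359.1000061035156, 205.0]]) ((197.3283828382838, 223.88448844884488), [[186.89999389648438, 214.6999969482422], [191.0, 211.39999389648438], [208.89999389648438, 233.89999389648438], [204.89999389648438, 237.10000610351562]])
(array([ 0.5947259 , -0.00395252,  0.10405275]), [np.float64(0.0011901695389898337), np.float64(0.001190169538989783)])
0.061 [[0.4194, 0.0712, 0.061], [0.402, -0.0365, 0.061]] mid [0.4107 0.0174 0.061 ] 0.1091
0.078 [[0.589, 0.0509, 0.078], [0.5767, -0.0545, 0.078]] mid [ 0.5828 -0.0018  0.078 ] 0.1062
```

View pics/w16c.png

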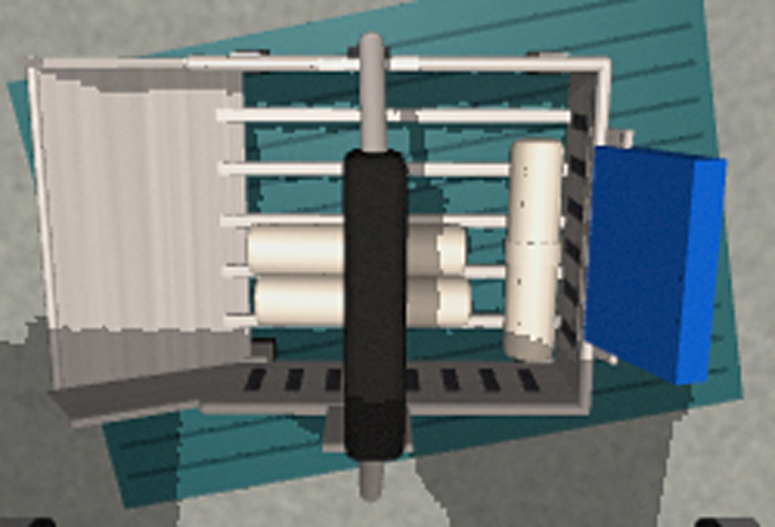

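View pics/t16.png

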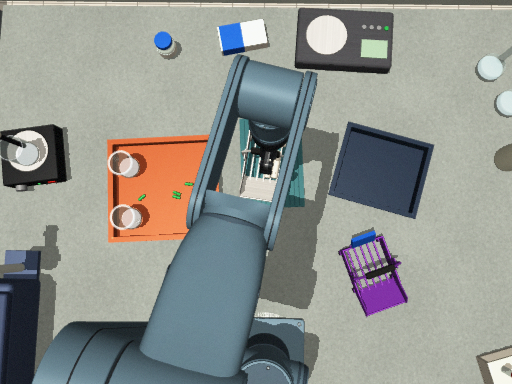

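```bash
python3 - <<'E'
from h import *
Q=Rt(.9932,-.1167,20)
z=Q[:,2];tab=np.array([.594,-.0035,.102]);g=tab+.042*z;print(g)
rel([(g-.2*z,Q),(g-.07*z,Q),(g,Q)])
E
```

```text
[ 0.5797333  -0.00182368  0.06253291]
to [ 0.648 -0.01   0.25 ] row [0.0507, 0.441, -0.0939, 0.0553, -0.0004, -0.0023] min rows 2.2
to [ 0.604 -0.005  0.128] row [0.0485, 0.2934, 0.3135, 0.0553, -0.0004, -0.0023] min rows 2.1
to [ 0.58  -0.002  0.063] row [0.0473, 0.214, 0.5329, 0.0553, -0.0004, -0.0023] min rows 1.1
```

>>> step_arm(rows=[[[0.01, 0.1, -0.08, 0.014, 0, 0], [0.03, 0.25, -0.1, 0.03, 0, -0.001], [0.05, 0.4, -0.09, 0.045, 0, -0.002], [0.05, 0.44, -0.09, 0.055, 0, -0.002], [0.05, 0.39, 0.05, 0.055, 0, -0.002], [0.049, 0.33, 0.2, 0.055, 0, -0.002], [0.049, 0.293, 0.31, 0.055, 0, -0.002], [0.049, 0.293, 0.31, 0.055, 0, -0.002], [0.049, 0.293, 0.31, 0.055, 0, -0.002]]])

```text
t: 19.65
ee_pos: [0.6046, -0.0047, 0.1305]
ee_rot: [[0.119, 0.934, -0.336], [0.993, -0.111, 0.042], [0.002, -0.338, -0.941]]
contact_force: [0.4, 0.2, 0.2]
grip_width: 1.004
```

```bash
python3 - <<'E'
from h import *
Q=Rt(.9932,-.1167,20)
w=cap("wrist","w17.png");s=cap("scene")
crop(s["image"],140,340,130,290,4,"s17.png")
z=Q[:,2];tab=np.array([.594,-.0035,.102]);g=tab+.042*z
rel([(g-.035*z,Q),(g,Q)])
print(proj(w,tab))
E
```

```text
to [ 0.592 -0.003  0.095] row [-0.0005, -0.0025, 0.1275, 0.0009, -0.0004, -0.0002] min rows 0.6
to [ 0.58  -0.002  0.063] row [-0.0008, -0.0032, 0.2442, 0.0009, -0.0004, -0.0002] min rows 0.6
[251.2208728  212.97056491]
```

View pics/w17.png

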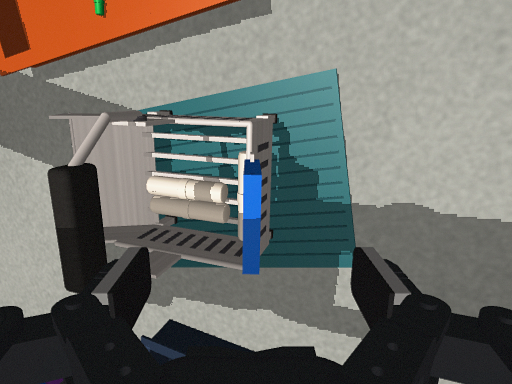

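View pics/s17.png

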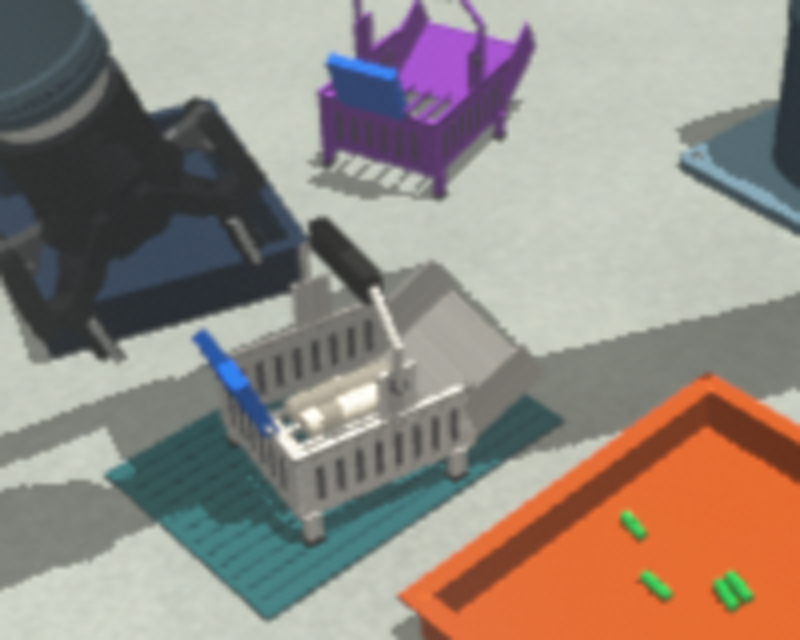

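>>> step_arm(rows=[[[0, 0, 0.02, 0.001, 0, 0], [0, 0, 0.06, 0.001, 0, 0], [0, 0, 0.1, 0.001, 0, 0], [0, -0.002, 0.14, 0.001, 0, 0], [0, -0.002, 0.18, 0.001, 0, 0], [0, -0.002, 0.18, 0.001, 0, 0]]], grip=0.55)

```text
t: 20.5
ee_pos: [0.5853, -0.0022, 0.0794]
ee_rot: [[0.119, 0.932, -0.342], [0.993, -0.111, 0.043], [0.002, -0.345, -0.939]]
contact_force: [0.2, 0.2, 0.6]
grip_width: 0.551
```

```bash
python3 - <<'E'
from h import *
w=cap("wrist","w18.png");s=cap("scene")
crop(s["image"],140,340,130,290,4,"s18.png")
Q=Rt(.9932,-.1167,20)
z=Q[:,2];tab=np.array([.594,-.0035,.102]);g=tab+.042*z
rel([(g,Q)])
E
```

```text
to [ 0.58  -0.002  0.063] row [-0.0005, -0.001, 0.0644, -0.0001, -0.0004, -0.0002] min rows 0.3
```

View pics/w18.png

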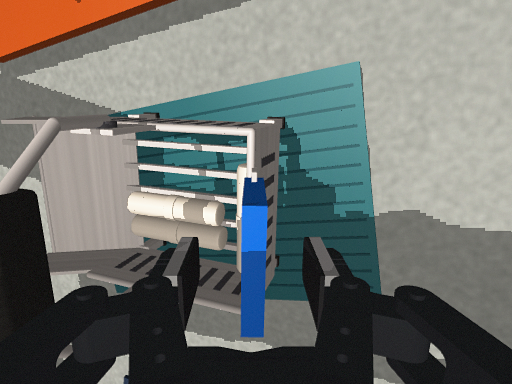

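View pics/s18.png

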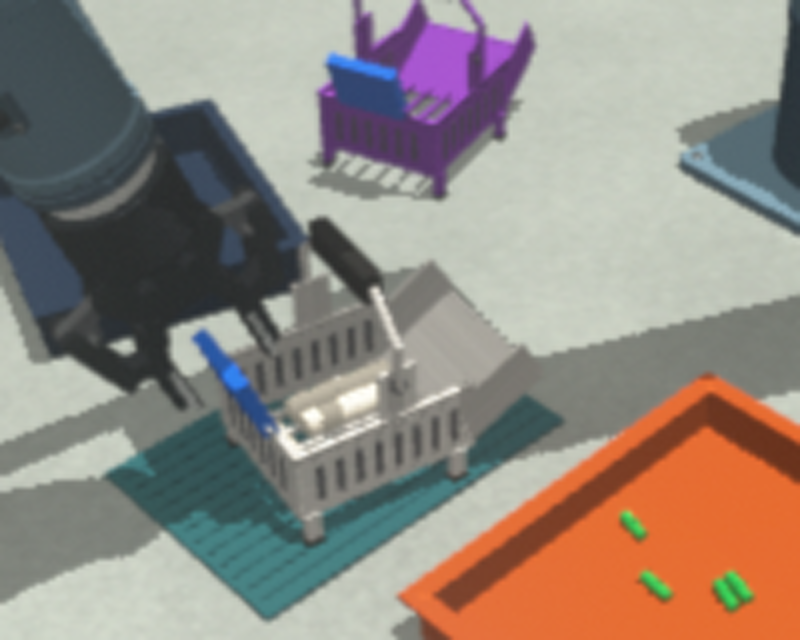

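>>> step_arm(rows=[[[0, 0, 0.03, 0, 0, 0], [0, -0.001, 0.064, 0, 0, 0], [0, -0.001, 0.066, 0, 0, 0]]])

```text
t: 20.98
ee_pos: [0.5785, -0.0014, 0.0611]
ee_rot: [[0.119, 0.932, -0.342], [0.993, -0.111, 0.043], [0.002, -0.345, -0.939]]
contact_force: [0.1, 0.7, 0.2]
grip_width: 0.552
```

>>> step_arm(rows=[[[0, 0, 0, 0, 0, 0], [0, 0, 0, 0, 0, 0], [0, 0, 0, 0, 0, 0], [0, 0, 0, 0, 0, 0], [0, 0, 0, 0, 0, 0]]], grip=0)

```text
t: 21.6
ee_pos: [0.5789, -0.0015, 0.061]
ee_rot: [[0.119, 0.933, -0.341], [0.993, -0.111, 0.043], [0.002, -0.344, -0.939]]
contact_force: [2.2, -0.2, -1.2]
grip_width: 0.111
```

```bash
python3 - <<'E'
from h import *
w=cap("wrist","w19.png");s=cap("scene")
crop(s["image"],140,340,130,290,4,"s19.png")
E
```

```text
(no output)
```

View pics/w19.png

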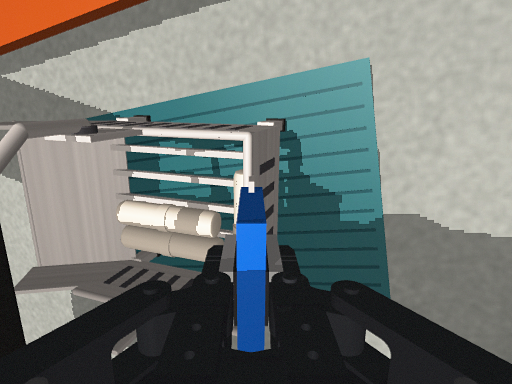

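View pics/s19.png

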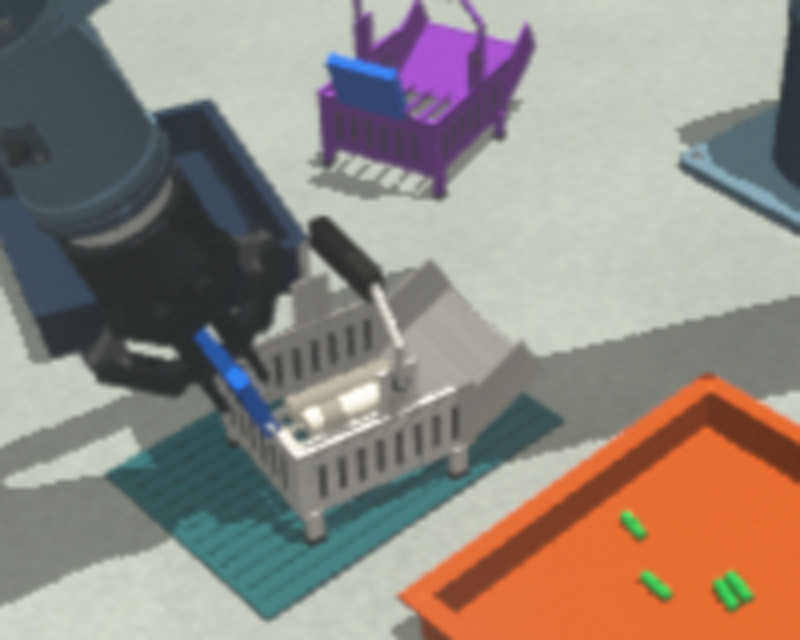

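```bash
cat >> h.py <<'E'
G0=None
def Bpose(yaw,tilt):
    """basket rot: yaw deg, lip-down tilt deg"""
    return (Ro.from_euler("z",yaw,degrees=True)*Ro.from_euler("y",-tilt,degrees=True)).as_matrix()
ee0=np.array([.5789,-.0015,.061]);Re0=np.array([[.119,.933,-.341],[.993,-.111,.043],[.002,-.344,-.939]])
B0=Bpose(-6.7,0);o0=np.array([.5225,.005,.004])
def ee_for(lip,yaw,tilt):
    B=Bpose(yaw,tilt);o=np.array(lip)-B@np.array([-.112,0,.057])
    T=B@B0.T;return o+T@(ee0-o0),T@Re0
E
python3 - <<'E'
from h import *
dx=np.array([np.cos(np.radians(-14.6)),np.sin(np.radians(-14.6)),0]);dc=np.array([.499,-.298,0])
L=lambda a,z:dc+dx*a+np.array([0,0,z])
print(ee0,B0)
lip0=o0+B0@np.array([-.112,0,.057]);print("lip0",lip0)
W=[ee_for(lip0+[0,0,.02],-6.7,0),ee_for(lip0+[0,0,.13],-6.7,0),ee_for([.46,-.14,.2],-11,15),ee_for(L(.03,.2),-14.6,25),ee_for(L(.03,.11),-14.6,30),ee_for(L(.03,.08),-14.6,60)]
rel(W)
for q,Q in W: print(q.round(3),"grasp",(q-.042*Q[:,2]).round(3),"flange",(q-.26*Q[:,2]).round(3))
E
```

```text
[ 0.5789 -0.0015  0.061 ] [[ 0.99317065  0.11667074  0.        ]
 [-0.11667074  0.99317065 -0.        ]
 [-0.          0.          1.        ]]
lip0 [0.41126489 0.01806712 0.061     ]
to [ 0.579 -0.001  0.081] row [-0.0, -0.0228, -0.0623, 0.0, 0.0, 0.0] min rows 0.3
to [ 0.579 -0.001  0.191] row [0.0007, -0.1488, -0.4067, 0.0, 0.0, 0.0] min rows 1.8
to [ 0.62  -0.171  0.244] row [-0.5435, -0.0185, -0.6425, -0.0417, 0.0027, 0.0116] min rows 2.9
to [ 0.676 -0.344  0.271] row [-1.0938, 0.188, -0.8174, -0.0694, 0.003, 0.0217] min rows 2.9
to [ 0.67  -0.342  0.194] row [-1.0912, 0.255, -0.5688, -0.0832, 0.0021, 0.0219] min rows 1.2
to [ 0.61  -0.327  0.226] row [-1.0632, 0.0271, -0.5981, -0.1664, -0.0037, 0.0222] min rows 2.8
[ 0.579 -0.001  0.081] grasp [ 0.593 -0.003  0.12 ] flange [ 0.668 -0.013  0.325]
[ 0.579 -0.001  0.191] grasp [ 0.593 -0.003  0.23 ] flange [ 0.668 -0.013  0.435]
[ 0.62  -0.171  0.244] grasp [ 0.624 -0.172  0.286] flange [ 0.643 -0.176  0.503]
[ 0.676 -0.344  0.271] grasp [ 0.673 -0.343  0.313] flange [ 0.654 -0.339  0.53 ]
[ 0.67  -0.342  0.194] grasp [ 0.662 -0.341  0.236] flange [ 0.626 -0.332  0.45 ]
[ 0.61  -0.327  0.226] grasp [ 0.584 -0.32   0.258] flange [ 0.448 -0.285  0.426]
```

>>> step_arm(rows=[[[0, -0.01, -0.03, 0, 0, 0], [0, -0.03, -0.08, 0, 0, 0], [0, -0.06, -0.16, 0, 0, 0], [0, -0.1, -0.27, 0, 0, 0], [0, -0.14, -0.37, 0, 0, 0], [0, -0.15, -0.41, 0, 0, 0], [0, -0.15, -0.41, 0, 0, 0]]])

```text
t: 22.58
ee_pos: [0.5794, -0.0018, 0.1928]
ee_rot: [[0.119, 0.933, -0.339], [0.993, -0.111, 0.043], [0.002, -0.342, -0.94]]
contact_force: [-0.0, -0.4, -6.6]
grip_width: 0.106
```

```bash
python3 - <<'E'
from h import *
w=cap("wrist","w20.png");s=cap("scene")
crop(s["image"],140,340,110,270,4,"s20.png")
dx=np.array([np.cos(np.radians(-14.6)),np.sin(np.radians(-14.6)),0]);dc=np.array([.499,-.298,0])
L=lambda a,z:dc+dx*a+np.array([0,0,z])
rel([ee_for([.46,-.14,.2],-11,15),ee_for(L(.03,.2),-14.6,25)])
E
```

```text
to [ 0.62  -0.171  0.244] row [-0.5436, 0.1314, -0.2375, -0.042, 0.0027, 0.0116] min rows 2.9
to [ 0.676 -0.344  0.271] row [-1.0937, 0.3375, -0.4129, -0.0697, 0.003, 0.0217] min rows 2.9
```

View pics/s20.png

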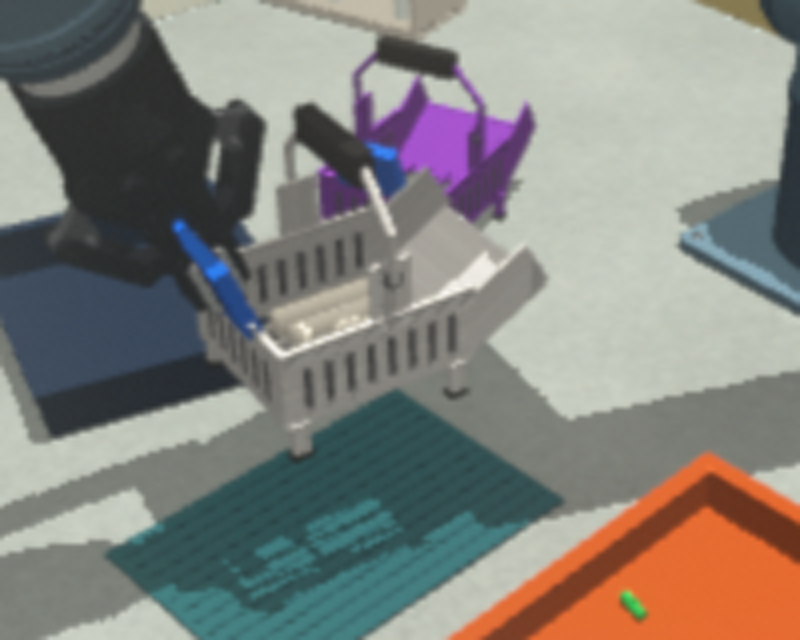

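>>> step_arm(rows=[[[-0.04, 0.01, -0.02, -0.004, 0, 0.001], [-0.12, 0.03, -0.06, -0.01, 0, 0.003], [-0.23, 0.06, -0.11, -0.018, 0.001, 0.005], [-0.35, 0.09, -0.16, -0.027, 0.002, 0.008], [-0.48, 0.12, -0.21, -0.036, 0.002, 0.01], [-0.61, 0.16, -0.26, -0.044, 0.003, 0.013], [-0.74, 0.2, -0.3, -0.051, 0.003, 0.015], [-0.86, 0.25, -0.34, -0.058, 0.003, 0.017], [-0.95, 0.29, -0.37, -0.063, 0.003, 0.019], [-1.0, 0.31, -0.38, -0.066, 0.003, 0.02], [-1.0, 0.31, -0.38, -0.066, 0.003, 0.02]]])

```text
t: 24.05
ee_pos: [0.6671, -0.3164, 0.2645]
ee_rot: [[0.245, 0.968, 0.06], [0.969, -0.245, -0.012], [0.003, 0.061, -0.998]]
contact_force: [-0.3, 1.3, -5.9]
grip_width: 0.107
```

```bash
python3 - <<'E'
from h import *
w=cap("wrist","w21.png");s=cap("scene","s21.png");t=cap("top","t21.png")
dx=np.array([np.cos(np.radians(-14.6)),np.sin(np.radians(-14.6)),0]);dc=np.array([.499,-.298,0])
L=lambda a,z:dc+dx*a+np.array([0,0,z])
rel([ee_for(L(.03,.2),-14.6,25),ee_for(L(.03,.11),-14.6,30),ee_for(L(.03,.1),-14.6,40),ee_for(L(.03,.085),-14.6,50),ee_for(L(.03,.08),-14.6,60),ee_for(L(.03,.08),-14.6,66)])
E
```

```text
to [ 0.676 -0.344  0.271] row [-0.0921, 0.052, -0.0192, -0.0039, -0.0002, 0.0018] min rows 0.5
to [ 0.67  -0.342  0.194] row [-0.0928, 0.0138, 0.2354, -0.0178, -0.0003, 0.0018] min rows 1.2
to [ 0.653 -0.338  0.208] row [-0.0921, -0.0395, 0.1851, -0.0456, -0.0004, 0.0017] min rows 0.9
to [ 0.633 -0.333  0.214] row [-0.0913, -0.1075, 0.1616, -0.0734, -0.0005, 0.0015] min rows 0.9
to [ 0.61  -0.327  0.226] row [-0.0903, -0.1853, 0.1172, -0.1012, -0.0007, 0.0014] min rows 0.9
to [ 0.594 -0.323  0.234] row [-0.0897, -0.236, 0.0873, -0.1178, -0.0007, 0.0013] min rows 0.6
```

View pics/s21.png

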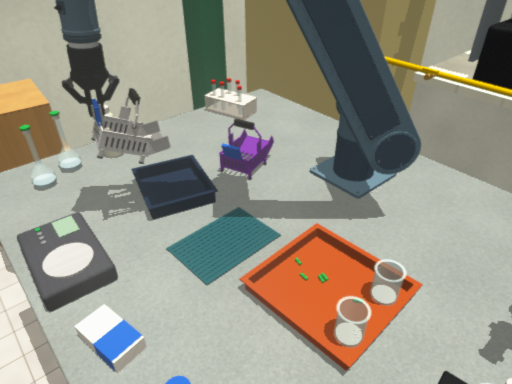

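View pics/t21.png

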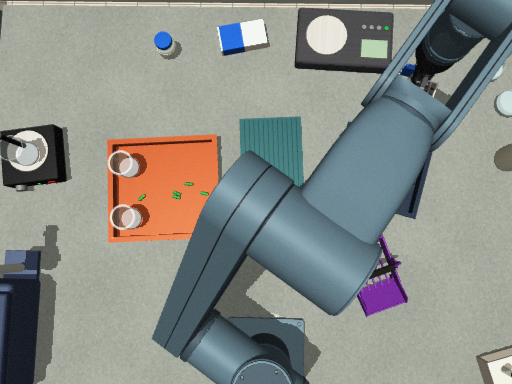

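View pics/w21.png

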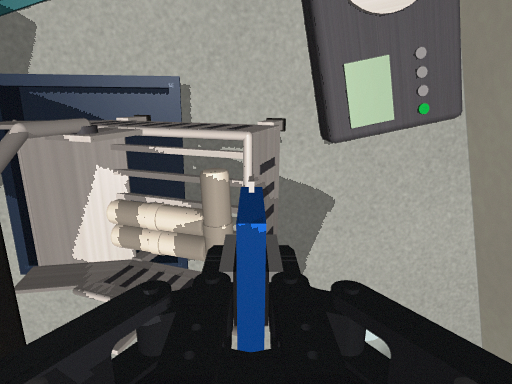

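>>> step_arm(rows=[[[-0.05, 0.03, 0, -0.004, 0, 0.001], [-0.09, 0.04, 0.04, -0.008, 0, 0.002], [-0.09, 0.03, 0.12, -0.012, 0, 0.002], [-0.09, 0.02, 0.2, -0.016, 0, 0.002], [-0.09, 0.014, 0.235, -0.018, 0, 0.002], [-0.09, 0.014, 0.235, -0.018, 0, 0.002], [-0.09, 0.014, 0.235, -0.018, 0, 0.002]]])

```text
t: 25.08
ee_pos: [0.6703, -0.3419, 0.1956]
ee_rot: [[0.254, 0.952, 0.17], [0.967, -0.251, -0.04], [0.004, 0.174, -0.985]]
contact_force: [0.5, -0.7, -6.0]
grip_width: 0.107
```

```bash
python3 - <<'E'
from h import *
w=cap("wrist","w22.png");s=cap("scene","s22.png")
crop(s["image"],70,270,70,220,4,"s22.png")
dx=np.array([np.cos(np.radians(-14.6)),np.sin(np.radians(-14.6)),0]);dc=np.array([.499,-.298,0])
L=lambda a,z:dc+dx*a+np.array([0,0,z])
rel([ee_for(L(.03,.1),-14.6,40),ee_for(L(.03,.085),-14.6,50),ee_for(L(.03,.08),-14.6,60),ee_for(L(.03,.08),-14.6,66)])
E
```

```text
to [ 0.653 -0.338  0.208] row [-0.0018, -0.051, -0.0515, -0.0273, -0.0001, -0.0003] min rows 0.9
to [ 0.633 -0.333  0.214] row [-0.0018, -0.1159, -0.0827, -0.055, -0.0, -0.0004] min rows 0.9
to [ 0.61  -0.327  0.226] row [-0.0018, -0.188, -0.1357, -0.0828, 0.0, -0.0004] min rows 0.9
to [ 0.594 -0.323  0.234] row [-0.0018, -0.235, -0.1712, -0.0995, 0.0001, -0.0005] min rows 0.6
```

View pics/s22.png

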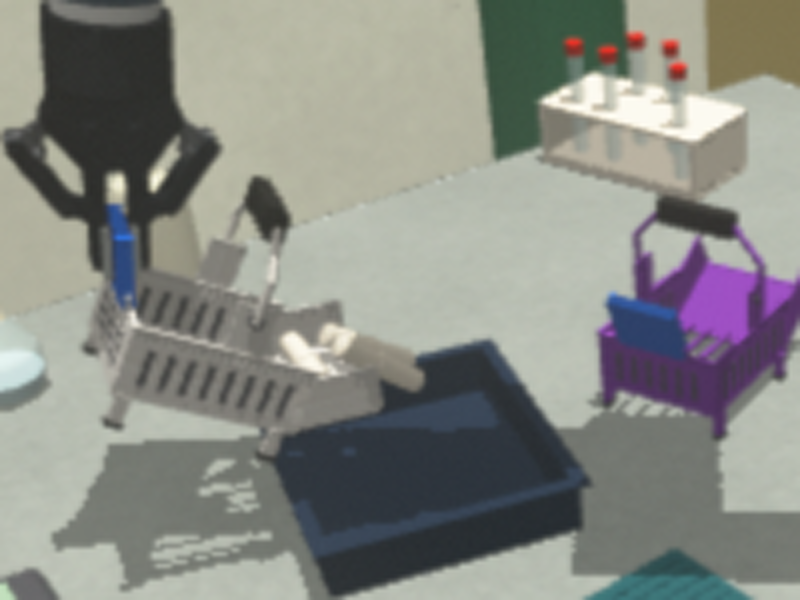

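View pics/w22.png

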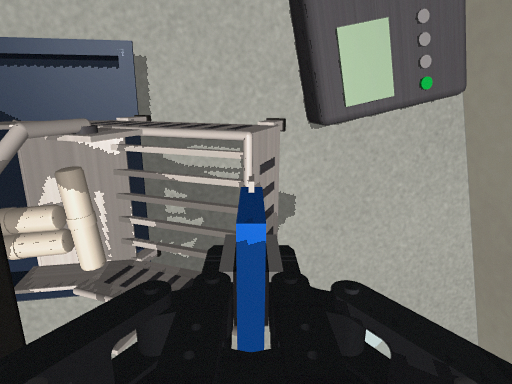

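>>> step_arm(rows=[[[0, -0.03, -0.01, -0.012, 0, 0], [0, -0.051, -0.04, -0.027, 0, 0], [0, -0.08, -0.06, -0.04, 0, 0], [0, -0.116, -0.08, -0.055, 0, 0], [0, -0.15, -0.105, -0.07, 0, 0], [0, -0.188, -0.13, -0.083, 0, 0], [0, -0.21, -0.145, -0.092, 0, 0], [0, -0.235, -0.165, -0.1, 0, 0], [0, -0.235, -0.165, -0.1, 0, 0], [0, -0.235, -0.165, -0.1, 0, 0], [0, -0.235, -0.165, -0.1, 0, 0]]])

```text
t: 26.55
ee_pos: [0.5957, -0.3227, 0.2331]
ee_rot: [[0.253, 0.67, 0.698], [0.967, -0.178, -0.18], [0.003, 0.721, -0.693]]
contact_force: [0.9, -0.0, -4.9]
grip_width: 0.109
```

```bash
python3 - <<'E'
from h import *
w=cap("wrist","w23.png");s=cap("scene","s23.png");t=cap("top","t23.png")
crop(s["image"],70,270,70,220,4,"s23.png")
E
```

```text
(no output)
```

View pics/s23.png

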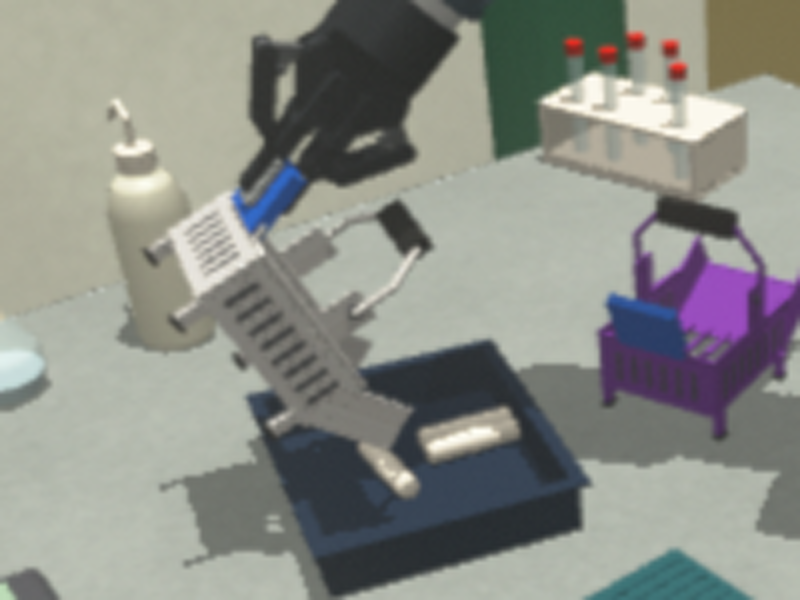

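View pics/w23.png

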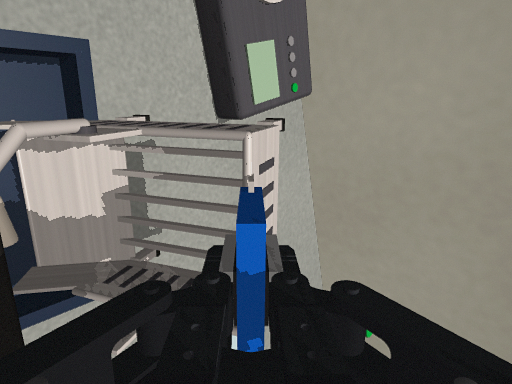

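>>> step_arm(rows=[[[0, 0.05, -0.05, 0, 0, 0], [0, 0.12, -0.115, 0, 0, 0], [0, 0.19, -0.18, 0, 0, 0], [0, 0.26, -0.25, 0, 0, 0], [0, 0.26, -0.25, 0, 0, 0]]])

```text
t: 27.32
ee_pos: [0.5964, -0.3237, 0.3441]
ee_rot: [[0.253, 0.668, 0.7], [0.967, -0.175, -0.183], [0.0, 0.723, -0.69]]
contact_force: [0.2, -0.5, -5.5]
grip_width: 0.108
```

```bash
python3 - <<'E'
from h import *
w=cap("wrist","w24.png");s=cap("scene","s24.png")
crop(s["image"],70,270,70,220,4,"s24.png")
lip0=o0+B0@np.array([-.112,0,.057])
rel([ee_for([.50,-.28,.23],-12,40),ee_for([.44,-.12,.22],-8,15),ee_for(lip0+[0,0,.1],-6.7,0),ee_for(lip0+[0,0,.01],-6.7,0)])
E
```

```text
to [ 0.626 -0.307  0.338] row [0.076, 0.0592, 0.0655, 0.0725, 0.0038, -0.0062] min rows 2.5
to [ 0.601 -0.143  0.264] row [0.5834, -0.2738, 0.0828, 0.1418, 0.0063, -0.0177] min rows 2.9
to [ 0.579 -0.001  0.161] row [1.0179, -0.6544, 0.1843, 0.1834, 0.0048, -0.0224] min rows 2.8
to [ 0.579 -0.001  0.071] row [1.0165, -0.8702, 0.3928, 0.1834, 0.0048, -0.0224] min rows 1.4
```

View pics/s24.png

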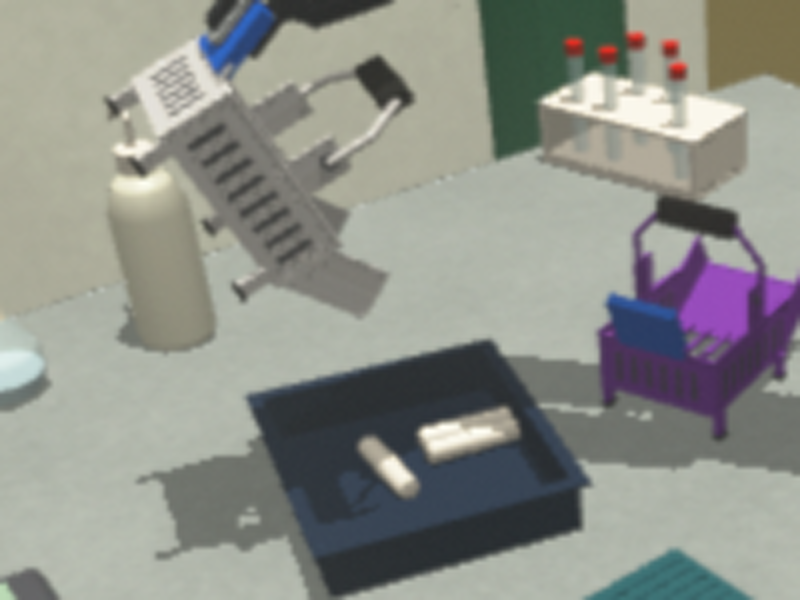

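>>> step_arm(rows=[[[0.02, 0.02, 0.02, 0.02, 0.001, -0.002], [0.05, 0.04, 0.04, 0.045, 0.002, -0.004], [0.08, 0.06, 0.065, 0.072, 0.004, -0.006], [0.18, 0.0, 0.07, 0.09, 0.004, -0.008], [0.3, -0.08, 0.075, 0.11, 0.005, -0.011], [0.43, -0.17, 0.08, 0.125, 0.006, -0.014], [0.53, -0.24, 0.08, 0.137, 0.006, -0.017], [0.58, -0.27, 0.08, 0.142, 0.006, -0.018], [0.58, -0.27, 0.08, 0.142, 0.006, -0.018]]])

```text
t: 28.55
ee_pos: [0.6017, -0.1426, 0.2634]
ee_rot: [[0.138, 0.986, -0.091], [0.99, -0.137, 0.014], [0.002, -0.092, -0.996]]
contact_force: [0.2, -1.0, -3.6]
grip_width: 0.109
```

```bash
python3 - <<'E'
from h import *
lip0=o0+B0@np.array([-.112,0,.057])
rel([ee_for(lip0+[0,0,.1],-6.7,0),ee_for(lip0+[0,0,.02],-6.7,0)])
E
```

```text
to [ 0.579 -0.001  0.161] row [0.455, -0.1082, 0.3535, 0.0413, -0.0006, -0.0029] min rows 2.8
to [ 0.579 -0.001  0.081] row [0.4546, -0.0838, 0.6191, 0.0413, -0.0006, -0.0029] min rows 1.3
```

>>> step_arm(rows=[[[0.06, -0.02, 0.04, 0.008, 0, 0], [0.16, -0.04, 0.1, 0.016, 0, -0.001], [0.28, -0.07, 0.18, 0.026, 0, -0.002], [0.38, -0.095, 0.26, 0.035, -0.001, -0.003], [0.44, -0.105, 0.33, 0.041, -0.001, -0.003], [0.455, -0.105, 0.4, 0.041, -0.001, -0.003], [0.455, -0.096, 0.48, 0.041, -0.001, -0.003], [0.455, -0.088, 0.56, 0.041, -0.001, -0.003], [0.455, -0.084, 0.61, 0.041, -0.001, -0.003], [0.455, -0.084, 0.62, 0.041, -0.001, -0.003], [0.455, -0.084, 0.62, 0.041, -0.001, -0.003]]])

```text
t: 29.92
ee_pos: [0.5793, -0.0017, 0.0812]
ee_rot: [[0.118, 0.933, -0.339], [0.993, -0.111, 0.04], [-0.001, -0.341, -0.94]]
contact_force: [-0.5, 0.2, -4.3]
grip_width: 0.11
```

```bash
python3 - <<'E'
from h import *
w=cap("wrist","w25.png");s=cap("scene","s25.png")
crop(s["image"],140,320,150,290,4.4,"s25.png")
lip0=o0+B0@np.array([-.112,0,.057])
rel([ee_for(lip0+[0,0,.005],-6.7,0),ee_for(lip0+[0,0,0],-6.7,0)])
E
```

```text
to [ 0.579 -0.001  0.066] row [0.0001, 0.0158, 0.0501, 0.0006, 0.0004, -0.0] min rows 0.3
to [ 0.579 -0.001  0.061] row [0.0001, 0.0215, 0.0658, 0.0006, 0.0004, -0.0] min rows 0.1
```

View pics/s25.png

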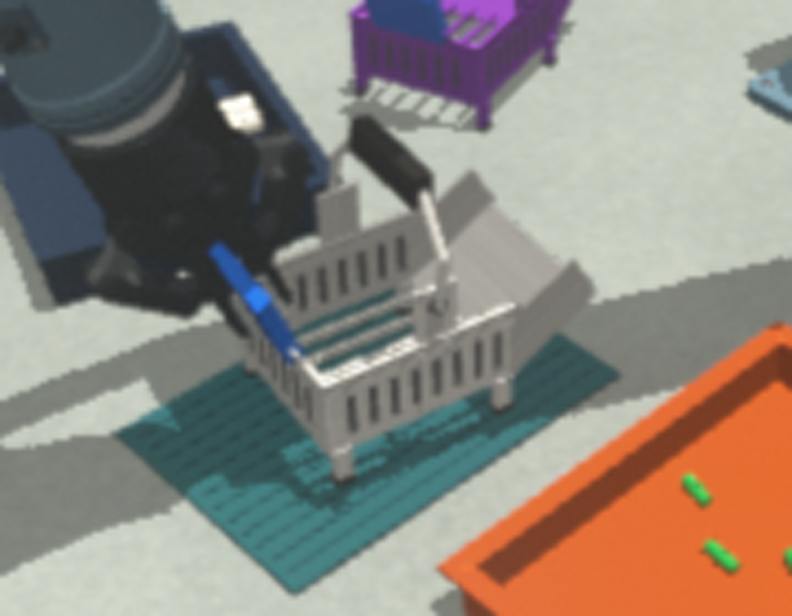

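>>> step_arm(rows=[[[0, 0.005, 0.015, 0, 0, 0], [0, 0.01, 0.03, 0, 0, 0], [0, 0.014, 0.045, 0, 0, 0], [0, 0.016, 0.052, 0, 0, 0], [0, 0.016, 0.052, 0, 0, 0]]])

```text
t: 30.65
ee_pos: [0.5785, -0.0015, 0.0651]
ee_rot: [[0.118, 0.933, -0.339], [0.993, -0.111, 0.04], [-0.001, -0.341, -0.94]]
contact_force: [0.1, 0.5, -4.2]
grip_width: 0.11
```

>>> step_arm(rows=[[[0, 0.003, 0.005, 0, 0, 0], [0, 0.004, 0.009, 0, 0, 0], [0, 0.004, 0.009, 0, 0, 0]]])

```text
t: 31.02
ee_pos: [0.5787, -0.0015, 0.0621]
ee_rot: [[0.118, 0.933, -0.339], [0.993, -0.111, 0.04], [-0.001, -0.341, -0.94]]
contact_force: [-0.3, 0.4, -4.2]
grip_width: 0.105
```

>>> step_arm(rows=[[[0, 0.001, 0.003, 0, 0, 0], [0, 0.001, 0.004, 0, 0, 0], [0, 0.001, 0.004, 0, 0, 0]]])

```text
t: 31.4
ee_pos: [0.5789, -0.0016, 0.0612]
ee_rot: [[0.118, 0.934, -0.338], [0.993, -0.111, 0.04], [-0.001, -0.341, -0.94]]
contact_force: [0.6, -0.3, -1.5]
grip_width: 0.109
```

>>> step_arm(rows=[[[0, 0.001, 0.002, 0, 0, 0], [0, 0.001, 0.002, 0, 0, 0]]])

```text
t: 31.65
ee_pos: [0.5791, -0.0016, 0.061]
ee_rot: [[0.118, 0.934, -0.338], [0.993, -0.111, 0.04], [-0.001, -0.34, -0.94]]
contact_force: [1.9, -1.0, 1.1]
grip_width: 0.109
```

Touching down; open part way and back off along the tool axis.

>>> step_arm(rows=[[[0, 0, 0, 0, 0, 0], [0, 0, 0, 0, 0, 0], [0, 0, 0, 0, 0, 0], [0, 0, 0, 0, 0, 0], [0, 0, -0.05, 0, 0, 0], [0, 0, -0.15, 0, 0, 0], [0, 0, -0.3, 0, 0, 0], [0, 0, -0.5, 0, 0, 0], [0, 0, -0.65, 0, 0, 0], [0, 0, -0.65, 0, 0, 0], [0, 0, -0.65, 0, 0, 0]]], grip=0.55)

```text
t: 33.02
ee_pos: [0.6448, -0.0093, 0.2442]
ee_rot: [[0.118, 0.934, -0.338], [0.993, -0.111, 0.04], [-0.001, -0.34, -0.94]]
contact_force: [-0.6, -0.1, -0.5]
grip_width: 0.554
```

```bash
python3 - <<'E'
from h import *
w=cap("wrist","w26.png");s=cap("scene","s26.png");t=cap("top","t26.png")
crop(s["image"],120,320,130,290,4,"s26c.png")
E
```

```text
(no output)
```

View pics/s26c.png

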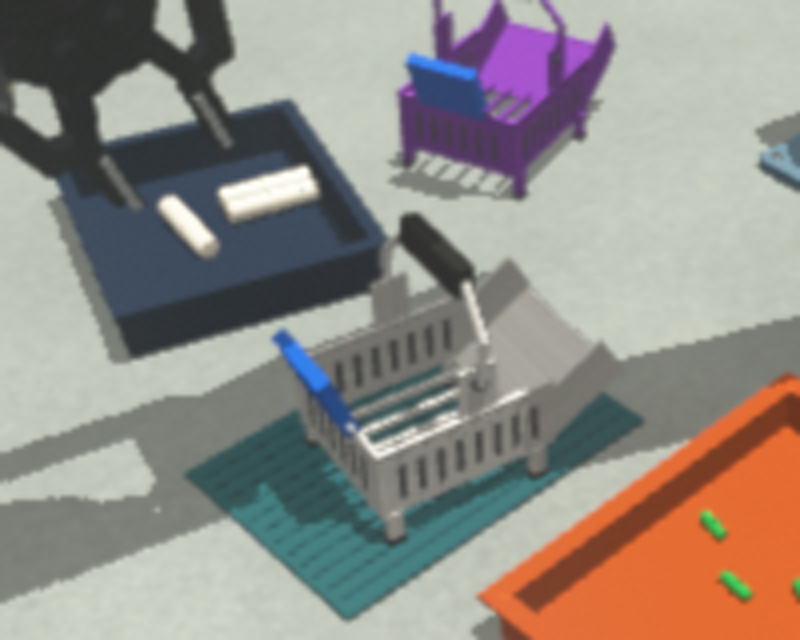

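View pics/w26.png

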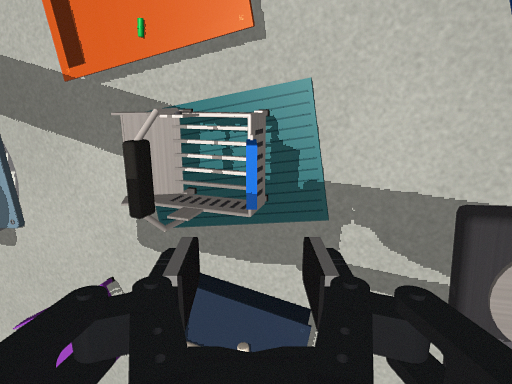

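View pics/t26.png

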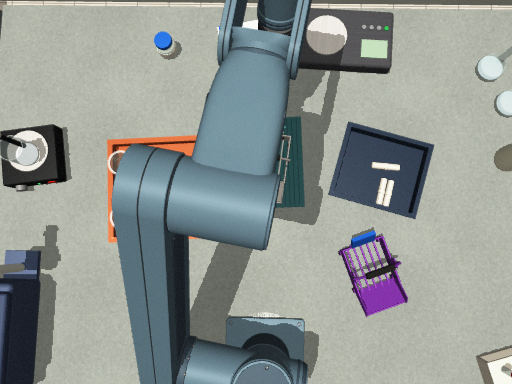

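View pics/s26.png

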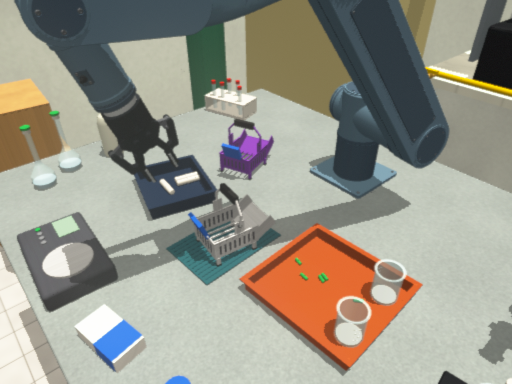

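```bash
python3 - <<'E'
from h import *
s=cap("scene");h=cv2.cvtColor(s["image"],cv2.COLOR_BGR2HSV);m=cv2.inRange(h,(45,70,50),(85,255,255))
N,l,st,ce=cv2.connectedComponentsWithStats(m)
for i in range(1,N):
    if st[i,4]>3 and ce[i][1]>200: print(ce[i].round(1),st[i,4],onz(s,*ce[i],.009).round(3))
w=[onz(s,217.9,264,.004)]
ctrl.finish_job()
E
```

```text
[ 37.4 229.2] 18 [ 0.88  -0.371  0.009]
[297.6 260.5] 16 [0.43  0.173 0.009]
[303.3 275.7] 22 [0.456 0.216 0.009]
[322.7 277.1] 50 [0.424 0.249 0.009]
[356.4 300.2] 9 [0.419 0.343 0.009]
the job is handed in; nothing more can be done
```

I finished the task and handed it in at about 33 s of the 64 s allowed. No verdict was reported.

**What I did**
- I lifted the steel basket by its bail and shook it sideways over the tray until the five green bars had dropped through.
- I set it on the mat, let go, and took it again by the blue tab.
- I tipped the three long bars into the dark dish and put the empty basket back on the mat.

**Last checks**
- **Small bars:** all five green bars are inside the tray. The camera puts them at (0.43, 0.17), (0.46, 0.22), (0.42, 0.34) and two side by side at (0.42, 0.25). The one at (0.42, 0.34) is only seen through a beaker wall.
- **Long bars:** all three lie flat in the dish.
- **Basket:** it stands empty on the mat with the gripper clear. I judged it level by eye. Its origin was about 15 mm from the mat's centre when I measured it before the tab grasp, and I set it back at the same pose.
- **Beakers:** both still look in place and upright.

**What disagreed or failed**
- **Finger position:** the fingertips sat about 30 mm farther back than the tool frame described. The first grasp on the bail closed on nothing, so I measured the offset from the pictures and corrected for it.
- **Slip in the grip:** the bail slid about 18 mm in the jaws during the shaking. The first set-down therefore met the mat early, with a force reading of about 17 N (roughly 23 N on the mat). The limit is 80 N.
- **Early pour:** the long bars began to slide out at about 30 degrees of tilt instead of 50 to 65. The basket was already over the dish by then.

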